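# Sort the lamp parts into their sample trays

## Task

Sort the five loose lamp parts on the bench into the three parts trays: each part goes into the open bay of the tray that has the same kind of part as its fixed sample, set down on the tray's floor the same way up as it stands now. Do the two lampholders and the two cord switches first, and leave the glass spot bulb untouched until they are all in place; then put the bulb in its tray, setting it down gently, never dropping it. Leave the screwdriver and the jar where they are.

Things in the scene. Friction and masses are not known exactly. Their poses are not given: they have to be found in the camera images.
- holder_a_mid (a point): one of two alike: a lampholder standing on its closed end, mouth up: black cylinder 56 mm tall, 38 mm in diameter (a 42 mm collar on the lowest 10 mm), thin brass band 16 mm up, 30 mm bore open at the top with a brass contact 20 mm down, about 60 g; this point is on its axis half-way up, 28 mm above its underside; z up
- holder_b_mid (a point): the other of two alike: a lampholder standing on its closed end, mouth up: black cylinder 56 mm tall, 38 mm in diameter (a 42 mm collar on the lowest 10 mm), thin brass band 16 mm up, 30 mm bore open at the top with a brass contact 20 mm down, about 60 g; this point is on its axis half-way up, 28 mm above its underside; z up
- switch_a_mid (a point): one of two alike: an inline lamp-cord switch lying flat, grey rocker up: black oblong box 60 mm (x) by 28 mm (y) by 20 mm (z) with 4 mm cord stubs on both ends and the rocker standing 2 mm proud, about 50 g; this point is the centre of the box, 10 mm above its underside; x along its length, z up
- switch_b_mid (a point): the other of two alike: an inline lamp-cord switch lying flat, grey rocker up: black oblong box 60 mm (x) by 28 mm (y) by 20 mm (z) with 4 mm cord stubs on both ends and the rocker standing 2 mm proud, about 50 g; this point is the centre of the box, 10 mm above its underside; x along its length, z up
- bulb_mid (a point): the spot bulb, standing on its glass face, two steel pins up: grey, 54 mm tall; the rim at the bottom is 50 mm in diameter and 8 mm high, it tapers to a straight neck 34 mm in diameter from 16 to 44 mm above the face (grip it there), pins on the top 7 mm; about 60 g; this point is on its axis 27 mm above the face; z up
- tray_holder: the lampholders' tray: an aluminium parts tray, fixed to the bench, 180 x 180 mm outside and 18 mm high, walls and floor 3 mm thick; its sample is one fixed lampholder; origin at the centre of the underside, floor at z = 3 mm, x towards the sample. A 3 mm rib as high as the walls, at x = 30 mm, parts off the sample's strip (sample at x = 58 mm, 56 mm tall); the open bay for parts is the part before the rib, x -87 to 28 mm, y -87 to 87 mm
- tray_switch: the cord switches' tray: an aluminium parts tray, fixed to the bench, 180 x 180 mm outside and 18 mm high, walls and floor 3 mm thick; its sample is one fixed cord switch lying across the tray; origin at the centre of the underside, floor at z = 3 mm, x towards the sample. A 3 mm rib as high as the walls, at x = 30 mm, parts off the sample's strip (sample at x = 58 mm, 22 mm tall); the open bay for parts is the part before the rib, x -87 to 28 mm, y -87 to 87 mm
- tray_bulb: the spot bulb's tray: an aluminium parts tray, fixed to the bench, 180 x 180 mm outside and 18 mm high, walls and floor 3 mm thick; its sample is one fixed spot bulb; origin at the centre of the underside, floor at z = 3 mm, x towards the sample. A 3 mm rib as high as the walls, at x = 30 mm, parts off the sample's strip (sample at x = 58 mm, 54 mm tall); the open bay for parts is the part before the rib, x -87 to 28 mm, y -87 to 87 mm
- screwdriver: a screwdriver with a yellow handle lying to the left of the work, to be left alone; origin on the bench under it, x towards its tip
- jar: a pale grey-white closed jar with a steel cap, 68 mm in diameter and 85 mm tall, standing to the right of the work, to be left alone; origin at the centre of its underside
Things that resemble listed ones, but are neither listed nor needed, are in the scene too. Leave any red look-alike of the part that bears switch_a_mid alone. What is shaped like the part that bears holder_b_mid but green or pink is not meant.

How it is judged:
On the way:
1. both lampholders and both cord switches stand in the bays of their trays, the bulb not yet moved (x of holder_a_mid in the frame of tray_holder between -0.082 and 0.024 m and y of holder_a_mid in the frame of tray_holder between -0.082 and 0.082 m and z of each of holder_a_mid, holder_b_mid in the frame of tray_holder below 0.038 m and angle between each of holder_a_mid, holder_b_mid, switch_a_mid, switch_b_mid's own z axis and vertical below 0.15 rad and linear speed of each of holder_a, holder_b, switch_a, switch_b below 0.02 m/s and x of holder_b_mid in the frame of tray_holder between -0.082 and 0.024 m and y of holder_b_mid in the frame of tray_holder between -0.082 and 0.082 m and x of switch_a_mid in the frame of tray_switch between -0.082 and 0.024 m and y of switch_a_mid in the frame of tray_switch between -0.082 and 0.082 m and z of each of switch_a_mid, switch_b_mid in the frame of tray_switch below 0.02 m and x of switch_b_mid in the frame of tray_switch between -0.082 and 0.024 m and y of switch_b_mid in the frame of tray_switch between -0.082 and 0.082 m and distance of bulb_mid from where it was at the start of the episode below 0.02 m), for 0.2 s.
At the end, for the whole second after the job is handed in: each of the five parts is at rest on the floor (within about 7 mm of its seated height) of the open bay of the tray with its kind of sample, its centre inside the bay, the same way up as at the start (tilted less than 0.15 rad), and is released (x of holder_a_mid in the frame of tray_holder between -0.082 and 0.024 m and y of holder_a_mid in the frame of tray_holder between -0.082 and 0.082 m and z of each of holder_a_mid, holder_b_mid in the frame of tray_holder below 0.038 m and angle between each of holder_a_mid, holder_b_mid, switch_a_mid, switch_b_mid, bulb_mid's own z axis and vertical below 0.15 rad and linear speed of each of holder_a, holder_b, switch_a, switch_b, bulb below 0.02 m/s and x of holder_b_mid in the frame of tray_holder between -0.082 and 0.024 m and y of holder_b_mid in the frame of tray_holder between -0.082 and 0.082 m and x of switch_a_mid in the frame of tray_switch between -0.082 and 0.024 m and y of switch_a_mid in the frame of tray_switch between -0.082 and 0.082 m and z of each of switch_a_mid, switch_b_mid in the frame of tray_switch below 0.02 m and x of switch_b_mid in the frame of tray_switch between -0.082 and 0.024 m and y of switch_b_mid in the frame of tray_switch between -0.082 and 0.082 m and x of bulb_mid in the frame of tray_bulb between -0.082 and 0.024 m and y of bulb_mid in the frame of tray_bulb between -0.082 and 0.082 m and z of bulb_mid in the frame of tray_bulb below 0.037 m); the robot touches nothing.
It fails at once if the screwdriver or the jar moved more than 30 mm (distance of any of screwdriver, jar from where it was at the start of the episode above 0.03 m).
It fails at once if the bulb dropped or thrown: faster than 0.7 m/s with its centre less than 55 mm above the bench (linear speed of bulb above 0.7 m/s and height (world z) of bulb_mid below 0.055 m).
It also fails if it takes over 128 s, if anything falls off the work surface, if the arm or the gripper's body presses on something with over 40 N, if the wrist force passes 120 N, or if a joint passes its speed limit or range.

## Robot

A 6-joint arm with a two-finger parallel gripper is mounted at the origin on the work surface. World frame = base frame: x ahead of the robot, y to its left, z up, the work surface at z = 0. Lengths are in m, angles in rad, forces in N, time in s.
With the tool pointing down it reaches from about 0.3 to 0.85 m from the base axis. Payload 5.4 kg.
Tool frame: the origin (TCP) lies midway between the tips of the shut fingers; the grasp point (between the pads) lies 19 mm behind it; z points along the fingers, y is the line along which they close (so a half turn about z gives the same grasp; the last joint's range is limited). The gripper opens to 85 mm and grips with 20 to 120 N. Pads are 22 mm wide; open, the fingers measure 114 mm over their backs; the gripper's body (76 mm by 85 mm) begins 54 mm behind the grasp point. The pads swing forward as they close: fully open they stand 13 mm farther back than shut.
Start: joints at [-0.21, 0.158, 1.597, -0, 1.386, -0.21], TCP at [0.575, -0, 0.206] pointing down, gripper open.
Joint ranges: [-2.91, 2.91], [-0.94, 2.29], [0.18, 2.7], [-1.29, 4.43], [0.17, 2.64], [-3, 3]. Speed limits (rad/s): [2.57, 2.57, 3.14, 3.14, 3.14, 3.14].

## Interface

Orientations are given as [roll, pitch, yaw] about the fixed x, y, z axes, in that order (R = Rz(yaw) Ry(pitch) Rx(roll)).
In Python, from rig import bot gives the robot as it stands.
- The arm moves only by the shell command python3 -m inch 'ROWS' [FORCE]. ROWS is a JSON object of lists of equal length, an entry for each row: "translation": the shift along the tool's x, y, z scaled (see below), a list of three; "angular": the turn, a rotation vector about the tool's x, y, z scaled (see below), a list of three; "claw": the closure, from 0 (fully open) to 1 (shut). In form: {"translation": [[tx, ty, tz], ...], "angular": [[rx, ry, rz], ...], "claw": [claw, ...]}. A call has 1 to 8 rows; each row shifts and turns the commanded pose from where the row before left it, along the tool's axes as they then stand; what a row does not reach is not made up. The controller multiplies each number of a shift by 0.04 m and each number of a turn by 4 degrees. A row lasts 1/12 s, in which the tool goes at most 41.7 mm and 7.16 degrees, less where a joint would pass 70% of its speed; a pose out of reach is approached as far as the arm can. A call with a number of a shift or a turn outside -1 to 1 is refused whole. A call with a gripper value outside its range is refused whole. The fingers move at their own pace and stop on an object; FORCE is the grip in N (left out, the last holds). Time passes only in rows, so rows that do not move let the fingers close. It gives the time, the measured TCP pose, the force, the opening and the grip force at its end, in the units of the state.
- bot.get_state(): the state, without advancing time (a new reading comes with each control period).
- bot.snapshot(name): name is "scene" or "side" or "wrist"; returns a dict with "pixels" (420x560x3 uint8, blue, green, red), "camera_matrix" (3x3 intrinsics, pixels), "camera_from_world" (4x4, takes a point from world to camera coordinates); the wrist camera has in their place "hand_eye" (4x4, takes a point from camera to tool coordinates, whose origin is the TCP and whose axes are the flange's). Camera axes: x right, y down, z forward; pixel columns grow to the right and rows downward; lengths in m; the calibration is good to about 2 mm. The wrist camera is an equidistant fisheye: a pixel r from the principal point sees the ray r / f radians off the axis. A picture is of the moment at which its call begins: read the wrist's pose just before it. There is no depth.
- bot.sign_off(): hands the job in; it is judged then, once.
Trained networks look in the newest picture that a camera, given by its name, has taken for a name from the list of things; names that differ only in an ending like _2 or _b are one class to them, and where a whole thing is asked for, a point or a joint stands for the part that bears it (a point fixed in the world has none). Each returns a list of dicts, best first, with "p" (0 to 1); they miss things now and then, are a little off and sometimes report something else, mostly with a low value. They report only what shows in the picture. A call takes as long as a camera call. They do not tell look-alikes from the thing itself.
- bot.look_for(camera, query): "at" ([column, row] in pixels, amid what is visible of it).
- bot.mark_of(camera, query): "at" ([column, row] in pixels: a listed point, or the origin of a listed thing).
The state is a dict: "time_s": time; "joint_pos": joint angles; "joint_vel": joint speeds; "joint_efforts": joint torques, N m; "position": TCP position; "tcp_rot": TCP orientation; "force": force on the tool from outside, world axes, zero at the start; "moment": the same for the moment, N m; "opening": finger opening in m; "grip_force": force on a finger pad.
Only numpy, scipy, OpenCV 4.12 (cv2) and the standard library are available. Lean on these libraries where they do the work, as an engineer would, in place of code of your own. Each camera call takes 0.05 s, during which the arm holds its last target. There are 200 camera calls.

## Working session

There is one attempt and no reset: what is moved stays moved. The work goes in short steps, Python scripts to look and compute and a shell command to move; the robot and the scene stay as the last step left them, time stands still between calls to the robot, and variables do not carry over. Pictures are saved under pics/ and viewed, at most 14 in all, crops included, and the job is handed in when it is done.

```bash
ls; mkdir -p pics
python3 - <<'E'
from rig import bot
import cv2
s=bot.get_state();print(s)
for c in ("scene","side","wrist"):
    d=bot.snapshot(c);cv2.imwrite(f"pics/{c}0.png",d["pixels"])
    print(c,d["camera_matrix"],d.get("camera_from_world",d.get("hand_eye")))
    for q in ("holder_a_mid","switch_a_mid","bulb_mid","tray_holder","tray_switch","tray_bulb","screwdriver","jar"):
        print(q,[([round(v) for v in r["at"]],round(r["p"],2)) for r in bot.mark_of(c,q)])
E
```

```text
pics
{'time_s': 0.0, 'joint_pos': array([-2.10100471e-01,  1.59075018e-01,  1.59823866e+00,  4.08331367e-06,
        1.38620188e+00, -2.10063810e-01]), 'joint_vel': array([ 0.00017386,  0.00173642, -0.00022036,  0.0009193 , -0.0018532 ,
        0.00054224]), 'joint_efforts': array([ 1.96016467e-04, -3.96006632e+01, -3.31426942e+01, -2.07608541e-04,
        8.36965773e-03, -3.09808388e-05]), 'position': array([5.74348440e-01, 1.18886381e-04, 2.04999144e-01]), 'tcp_rot': array([-3.13971286e+00, -4.04891325e-04,  1.57075853e+00]), 'force': array([ 0.04578809, -0.3277783 ,  0.06214643]), 'moment': array([0.05147327, 0.00637691, 0.00752592]), 'grip_force': 0.0, 'opening': 0.08541902489474515}
scene [[487.19373106   0.         283.15956407]
 [  0.         487.19373106 210.81670028]
 [  0.           0.           1.        ]] [[ 0.6566477   0.75414178  0.00916399 -0.33837987]
 [ 0.40992913 -0.34668241 -0.84366428 -0.14094954]
 [-0.63306549  0.55774679 -0.53679289  1.58123024]
 [ 0.          0.          0.          1.        ]]
holder_a_mid [([220, 243], 0.71), ([346, 184], 0.54)]
switch_a_mi
[... 778 characters left out ...]
ray_switch []
tray_bulb [([259, 169], 0.82)]
screwdriver [([188, 168], 0.69)]
jar [([411, 302], 0.6)]
wrist [[325.1922621    0.         280.33367237]
 [  0.         325.1922621  214.54214904]
 [  0.           0.           1.        ]] [[-7.14436231e-04 -9.57432397e-01 -2.88656709e-01  7.32865190e-02]
 [ 9.99999625e-01 -5.42483664e-04 -6.75697197e-04  1.54439249e-03]
 [ 4.90342837e-04 -2.88657083e-01  9.57432425e-01 -1.67878574e-01]
 [ 0.00000000e+00  0.00000000e+00  0.00000000e+00  1.00000000e+00]]
holder_a_mid [([170, 70], 0.48)]
switch_a_mid [([194, 366], 0.65)]
bulb_mid [([171, 70], 0.96)]
tray_holder [([335, 341], 0.95)]
tray_switch [([332, 180], 0.93)]
tray_bulb []
screwdriver []
jar []
```

View pictures.

View pics/scene0.png

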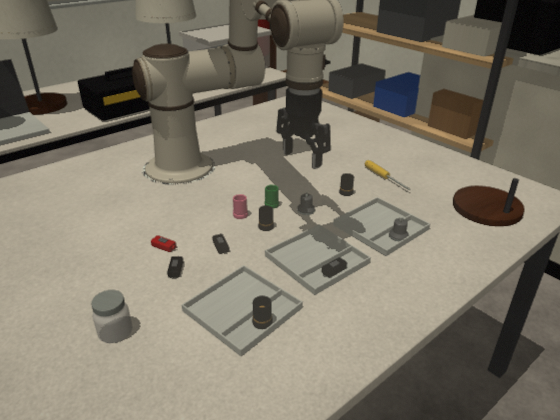

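View pics/side0.png

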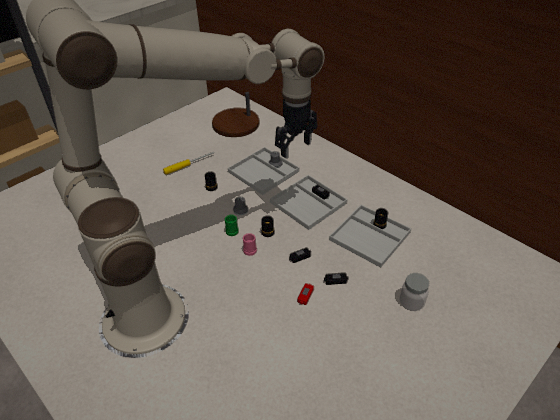

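View pics/wrist0.png

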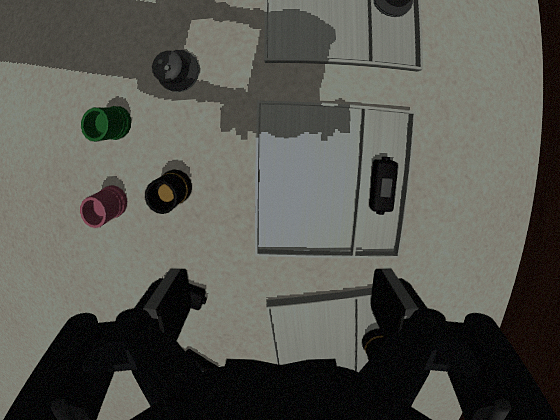

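Scene: black holders (266,217) and (346,184), with pink (240,206) and green (272,196) look-alikes. Black switches are at (220,243) and (175,266), with a red look-alike at (163,243), and the bulb is at (306,203). The trays, by their samples, are holder (242,307), switch (317,258) and bulb (381,225). The side view agrees: holders (267,226) and (211,181), switches (300,255) and (336,278), red (306,294), bulb (240,205).

I'll measure from both cameras and confirm the candidates in one enlarged crop.

```bash
cat > h.py <<'E'
import numpy as np, cv2
from rig import bot
from scipy.spatial.transform import Rotation as Ro
def ray(d,px):
    """ray origin and direction in world (fixed cameras)"""
    T=np.linalg.inv(d["camera_from_world"]); v=np.linalg.solve(d["camera_matrix"],[px[0],px[1],1])
    return T[:3,3],T[:3,:3]@v
def wray(d,s,px):
    K=d["camera_matrix"];u=np.array([(px[0]-K[0,2])/K[0,0],(px[1]-K[1,2])/K[1,1]]);t=np.linalg.norm(u)
    v=np.r_[u*(np.sin(t)/max(t,1e-9)),np.cos(t)]
    R=Ro.from_euler("xyz",s["tcp_rot"]).as_matrix();H=d["hand_eye"]
    return R@H[:3,3]+s["position"],R@H[:3,:3]@v
def at_z(r,z): return r[0]+r[1]*(z-r[0][2])/r[1][2]
E
python3 - <<'E'
from h import *
S=bot.snapshot("scene");D=bot.snapshot("side")
# dark-blob finder around approximate pixels -> mask; bbox centroids
def blob(d,p,w=14,red=False):
    im=d["pixels"];x,y=p;c=im[y-w:y+w,x-w:x+w].max(2)
    m=(c<75).astype(np.uint8);n,l,st,ce=cv2.connectedComponentsWithStats(m)
    i=1+np.argmax(st[1:,4]);pts=np.argwhere(l==i)[:,::-1]+[x-w,y-w]
    r=cv2.minAreaRect(pts.astype(np.float32));return np.array(r[0]),cv2.boxPoints(r),st[i,4]
objs={"hA":((266,217),(267,226),.028),"hB":((346,184),(211,181),.028),"sA":((220,243),(300,255),.010),"sB":((175,266),(336,278),.010)}
for k,(a,b,z) in objs.items():
    for n,d,p in(("scene",S,a),("side",D,b)):
        c,bx,ar=blob(d,p);print(k,n,c.round(1),ar,at_z(ray(d,c),z).round(3))
        if k[0]=="s":
            e=[(bx[i]+bx[(i+1)%4])/2 for i in range(4)]
            L=[e[0],e[2]] if np.linalg.norm(e[0]-e[2])>np.linalg.norm(e[1]-e[3]) else [e[1],e[3]]
            q=[at_z(ray(d,v),z) for v in L];w=q[1]-q[0];print("  yaw",np.degrees(np.arctan2(w[1],w[0])).round(1),np.linalg.norm(w).round(3))
for q,z in(("bulb_mid",.027),("holder_a_mid",.028),("switch_a_mid",.01),("tray_holder",0),("tray_switch",0),("tray_bulb",0),("jar",0)):
    for n,d in(("scene",S),("side",D)):
        print(q,n,[(at_z(ray(d,r["at"]),z).round(3)[:2],round(r["p"],2)) for r in bot.mark_of(n,q)])
a=cv2.resize(S["pixels"][165:295,140:370],None,fx=3,fy=2.2 and 3)[:380]
b=cv2.resize(D["pixels"][150:310,190:365],None,fx=3,fy=3)
cv2.imwrite("pics/cropS.png",cv2.resize(S["pixels"][165:345,140:400],None,fx=3,fy=3,interpolation=cv2.INTER_CUBIC))
E
```

```text
hA scene [266.  217.5] 308 [0.445 0.001 0.028]
hA side [267.5 226. ] 229 [ 0.448 -0.005  0.028]
hB scene [346.  184.5] 240 [0.46  0.294 0.028]
hB side [211. 181.] 195 [0.463 0.29  0.028]
sA scene [220.3 243.6] 172 [ 0.442 -0.144  0.01 ]
  yaw -18.9 0.081
sA side [299.5 254.9] 208 [ 0.442 -0.146  0.01 ]
  yaw 161.7 0.07
sB scene [175. 267.] 231 [ 0.45  -0.277  0.01 ]
  yaw -30.4 0.075
sB side [335.5 278.3] 233 [ 0.449 -0.278  0.01 ]
  yaw 139.9 0.065
bulb_mid scene [(array([0.453, 0.139]), 0.64), (array([ 0.647, -0.018]), 0.58)]
bulb_mid side [(array([0.454, 0.122]), 0.76)]
holder_a_mid scene [(array([0.446, 0.314]), 0.71)]
holder_a_mid side [(array([0.465, 0.304]), 0.7)]
switch_a_mid scene [(array([ 0.346, -0.248]), 0.83), (array([ 0.435, -0.274]), 0.76)]
switch_a_mid side [(array([ 0.458, -0.275]), 0.78), (array([ 0.356, -0.247]), 0.58)]
tray_holder scene [(array([ 0.653, -0.243]), 0.56), (array([0.49 , 0.456]), 0.38)]
tray_holder side [(array([ 0.648, -0.242]), 0.88)]
tray_switch scene [(array([0.624, 0.01 ]), 0.88)]
tray_switch side [(array([0.632, 0.002]), 0.58)]
tray_bulb scene [(array([0.648, 0.219]), 0.94)]
tray_bulb side [(array([0.65, 0.23]), 0.73)]
jar scene [(array([ 0.539, -0.464]), 0.79)]
jar side [(array([ 0.53 , -0.465]), 0.84), (array([0.478, 0.018]), 0.64)]
```

View pics/cropS.png

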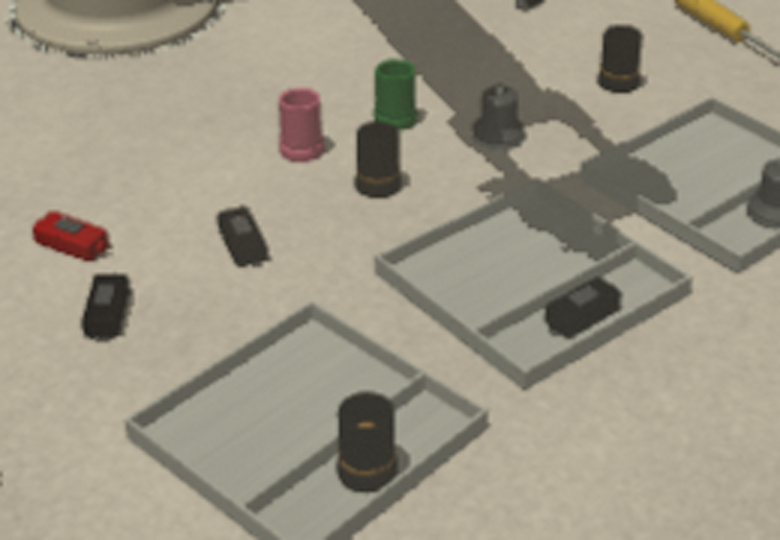

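The crop confirms it. The black, brass-banded holders are at (266,217) and (346,184) (the pink and green ones are look-alikes), the black switches at (220,243) and (175,266) (the red one at (163,243) is the decoy), and the trays match by their samples. Next I'll get the look-alike positions and tray angles.

Run:
```python
from h import *
S=bot.snapshot("scene")
f=lambda p,z:at_z(ray(S,(p[0]/3+140-.3,p[1]/3+165-.3)),z)[:2]
for n,ps in(("holder",((127,427),(312,307),(488,417))),("switch",((377,262),(525,387),(692,285))),("bulb",((713,100),(740,270)))):
    q=[f(p,.018) for p in ps];print(n,np.round(q,3).tolist(),[np.degrees(np.arctan2(*(q[i+1]-q[i])[::-1])).round(1) for i in range(len(q)-1)],"mid of ends",((q[0]+q[-1])/2).round(3))
for n,p in(("pink",(300,125)),("green",(395,95)),("bulbneck",(499,110))): print(n,f(p,.028).round(3))
for n,a,b in(("sA",(234,217),(254,258)),("sB",(112,283),(104,333))): print(n,f(a,.01),f(b,.01))
d=bot.snapshot("wrist");s=bot.get_state()
for n,p,z in(("hA top",(167,192),.036),("bulb",(177,68),.05),("pink",(96,213),.056),("green",(95,124),.056)): print(n,at_z(wray(d,s,p),z).round(3))
```

```text
holder [[0.583, -0.338], [0.561, -0.161], [0.739, -0.141]] [np.float64(97.0), np.float64(6.6)] mid of ends [ 0.661 -0.24 ]
switch [[0.55, -0.087], [0.733, -0.1], [0.734, 0.083]] [np.float64(-3.9), np.float64(89.8)] mid of ends [ 0.642 -0.002]
bulb [[0.56, 0.318], [0.746, 0.128]] [np.float64(-45.7)] mid of ends [0.653 0.223]
pink [ 0.356 -0.019]
green [0.371 0.081]
bulbneck [0.454 0.138]
sA [ 0.41450456 -0.13312508] [ 0.47251142 -0.15345689]
sB [ 0.42644326 -0.25832658] [ 0.47596234 -0.29460271]
hA top [ 0.451 -0.002  0.036]
bulb [0.472 0.13  0.05 ]
pink [ 0.365 -0.021  0.056]
green [0.376 0.08  0.056]
```

```bash
python3 -m inch '{"translation":[[0,-0.8,0],[0,-0.8,0],[0,-0.8,0],[0,-0.75,0],[0,0,0.8],[0,0,0.8],[0,0,0],[0,0,0]],"angular":[[0,0,0],[0,0,0],[0,0,0],[0,0,0],[0,0,0],[0,0,0],[0,0,0],[0,0,0]],"claw":[0.3,0.3,0.3,0.3,0.3,0.3,0.3,0.3]}' 40
python3 - <<'E'
from h import *
s=bot.get_state();d=bot.snapshot("wrist");cv2.imwrite("pics/w1.png",d["pixels"]);print(s["position"],s["opening"],s["time_s"])
print(bot.mark_of("wrist","holder_a_mid"),[at_z(wray(d,s,r["at"]),.028).round(3) for r in bot.mark_of("wrist","holder_a_mid")])
E
```

```text
time_s: 2.92
position: [0.4477, 0.0003, 0.1411]
tcp_rot: [-3.138, -0.001, 1.571]
force: [1.0, -0.3, 0.7]
opening: 0.0595
grip_force: 0.0
[4.47671700e-01 3.36748104e-04 1.41121137e-01] 0.05954522322879428 2.9167
[] []
```

View pics/w1.png

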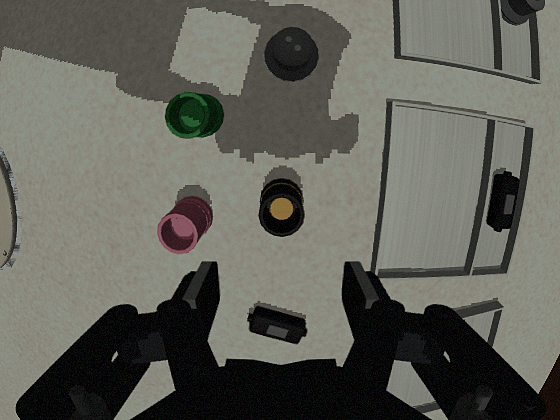

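The wrist view shows hA's mouth at (281,211) between the fingers, pink at (184,228), green at (193,115), and switch A's rocker at about (278,325).

Run:
```python
from h import *
s=bot.get_state();d=bot.snapshot("wrist")
g=lambda p,z:at_z(wray(d,s,p),z).round(4)
print(g((281,211),.056),g((282,209),.036),"bulb",g((292,46),.054),"pink",g((182,228),.056))
print("sA",g((279,328),.022),g((250,322),.02),g((305,332),.02))
print("tray sw corner",g((388,99),.018),g((373,277),.018),g((532,128),.018),g((508,270),.018))
```

```text
[ 0.4528 -0.0013  0.056 ] [ 0.4538 -0.0053  0.036 ] bulb [0.4614 0.132  0.054 ] pink [ 0.3678 -0.0163  0.056 ]
sA [ 0.4508 -0.144   0.022 ] [ 0.4192 -0.1375  0.02  ] [ 0.4797 -0.1515  0.02  ]
tray sw corner [0.5514 0.095  0.018 ] [ 0.5494 -0.0843  0.018 ] [0.7338 0.0848 0.018 ] [ 0.7325 -0.0876  0.018 ]
```

```bash
python3 -m inch '{"translation":[[-0.08,0.05,0.6],[0,0,0.8],[0,0,0.8],[0,0,0.6],[0,0,0.28],[0,0,0],[0,0,0],[0,0,0]],"angular":[[0,0,0],[0,0,0],[0,0,0],[0,0,0],[0,0,0],[0,0,0],[0,0,0],[0,0,0]],"claw":[0.3,0.3,0.3,0.3,0.3,0.3,1,1]}' 40
python3 -m inch '{"translation":[[0,0,0],[0,0,0],[0,0,0],[0,0,-0.5],[0,0,-0.8],[0,0,-0.8],[0,0,0],[0,0,0]],"angular":[[0,0,0],[0,0,0],[0,0,0],[0,0,0],[0,0,0],[0,0,0],[0,0,0],[0,0,0]],"claw":[1,1,1,1,1,1,1,1]}' 40
```

```text
time_s: 3.78
position: [0.4527, -0.0037, 0.0206]
tcp_rot: [3.139, 0.001, 1.571]
force: [-0.7, 0.2, 3.4]
opening: 0.0364
grip_force: 16.9
time_s: 4.45
position: [0.4531, -0.0038, 0.1053]
tcp_rot: [3.136, 0.002, 1.571]
force: [0.9, -0.4, -0.9]
opening: 0.0358
grip_force: 40.4
```

```bash
python3 -m inch '{"translation":[[-0.4,0.25,0],[-0.78,0.48,0],[-0.78,0.48,0],[-0.78,0.48,0],[-0.78,0.48,0],[-0.78,0.48,0],[-0.78,0.48,0],[-0.78,0.48,0]],"angular":[[0,0,0],[0,0,0],[0,0,0],[0,0,0],[0,0,0],[0,0,0],[0,0,0],[0,0,0]],"claw":[1,1,1,1,1,1,1,1]}' 40
python3 -m inch '{"translation":[[-0.78,0.48,0],[-0.4,0.25,0],[0,0,0],[0,0,0],[0,0,0],[0,0,0]],"angular":[[0,0,0],[0,0,0],[0,0,0],[0,0,0],[0,0,0],[0,0,0]],"claw":[1,1,1,1,1,1]}' 40
python3 - <<'E'
from h import *
s=bot.get_state();d=bot.snapshot("wrist");cv2.imwrite("pics/w2.png",d["pixels"]);print(s["position"],s["opening"],s["time_s"])
E
```

```text
time_s: 5.12
position: [0.595, -0.2386, 0.1006]
tcp_rot: [-3.139, -0.002, 1.571]
force: [0.8, 1.9, -0.6]
opening: 0.0358
grip_force: 40.4
time_s: 5.62
position: [0.6237, -0.2832, 0.1019]
tcp_rot: [-3.14, -0.001, 1.572]
force: [0.8, -0.1, -1.0]
opening: 0.0358
grip_force: 40.4
[ 0.62374613 -0.28321342  0.10186496] 0.035832342429471725 5.6167
```

View pics/w2.png

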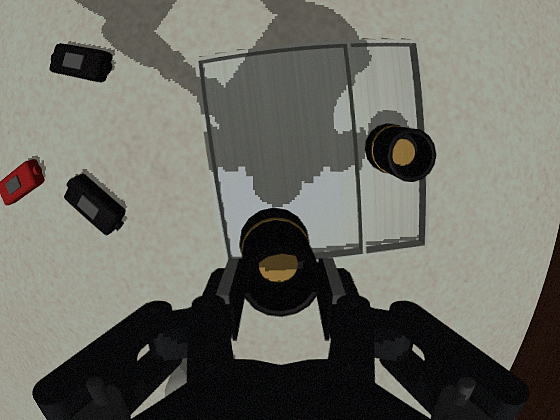

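The holder is held upright. The tray shows corners at (200,60), (415,44), (425,244) and (230,258), and both black switches are visible, at (82,62) and (95,205).

Run:
```python
from h import *
s=bot.get_state();d=bot.snapshot("wrist")
g=lambda p,z:at_z(wray(d,s,p),z).round(4)
for p in((200,60),(415,44),(425,244),(230,258)):print(g(p,.018))
print("rib",g((347,45),.018),g((361,250),.018))
print("sA",g((52,57),.015),g((112,68),.015),"sB",g((70,180),.015),g((122,227),.015))
```

```text
[ 0.5629 -0.1609  0.018 ]
[ 0.7337 -0.1423  0.018 ]
[ 0.7549 -0.3134  0.018 ]
[ 0.5821 -0.3249  0.018 ]
rib [ 0.6766 -0.1494  0.018 ] [ 0.6945 -0.3177  0.018 ]
sA [ 0.4147 -0.1354  0.015 ] [ 0.4833 -0.158   0.015 ] sB [ 0.4301 -0.2536  0.015 ] [ 0.4821 -0.2987  0.015 ]
```

```bash
python3 -m inch '{"translation":[[0,0.15,0.5],[0,0,0.7],[0,0,0.5],[0,0,0.24],[0,0,0],[0,0,0],[0,0,0.02],[0,0,0]],"angular":[[0,0,0],[0,0,0],[0,0,0],[0,0,0],[0,0,0],[0,0,0],[0,0,0],[0,0,0]],"claw":[1,1,1,1,1,1,1,1]}' 40
python3 -m inch '{"translation":[[0,0,0],[0,0,0],[0,0,0],[0,0,0],[0,0,-0.4],[0,0,-0.8],[0,0,-0.8],[0,0,-0.5]],"angular":[[0,0,0],[0,0,0],[0,0,0],[0,0,0],[0,0,0],[0,0,0],[0,0,0],[0,0,0]],"claw":[0.3,0.3,0.3,0.3,0.3,0.3,0.3,0.3]}' 40
```

```text
time_s: 6.38
position: [0.6309, -0.2848, 0.025]
tcp_rot: [3.141, 0.001, 1.571]
force: [-0.3, 0.2, -1.2]
opening: 0.0359
grip_force: 40.1
time_s: 7.05
position: [0.6318, -0.2856, 0.1282]
tcp_rot: [3.138, 0.002, 1.571]
force: [0.4, -1.1, 0.2]
opening: 0.0598
grip_force: 0.0
```

```bash
python3 -m inch '{"translation":[[0.5,-0.15,0],[0.93,-0.27,0],[0.93,-0.27,0],[0.93,-0.27,0],[0.93,-0.27,0],[0.93,-0.27,0],[0.93,-0.27,0],[0.93,-0.27,0]],"angular":[[0,0,0],[0,0,0],[0,0,0],[0,0,0],[0,0,0],[0,0,0],[0,0,0],[0,0,0]],"claw":[0.3,0.3,0.3,0.3,0.3,0.3,0.3,0.3]}' 40
python3 -m inch '{"translation":[[0.93,-0.27,0],[0.93,-0.27,0],[0.93,-0.27,0],[0.93,-0.27,0],[0.93,-0.27,0],[0.93,-0.27,0],[0.93,-0.27,0],[0.93,-0.27,0]],"angular":[[0,0,0],[0,0,0],[0,0,0],[0,0,0],[0,0,0],[0,0,0],[0,0,0],[0,0,0]],"claw":[0.3,0.3,0.3,0.3,0.3,0.3,0.3,0.3]}' 40
python3 -m inch '{"translation":[[0,0,0],[0,0,0],[0,0,0]],"angular":[[0,0,0],[0,0,0],[0,0,0]],"claw":[0.3,0.3,0.3]}' 40
python3 - <<'E'
from h import *
s=bot.get_state();d=bot.snapshot("wrist");cv2.imwrite("pics/w3.png",d["pixels"])
S=bot.snapshot("scene");cv2.imwrite("pics/s3.png",S["pixels"])
E
```

```text
time_s: 7.72
position: [0.5483, -0.0028, 0.1246]
tcp_rot: [3.141, 0.0, 1.57]
force: [-0.2, 0.4, -0.5]
opening: 0.0595
grip_force: 0.0
time_s: 8.38
position: [0.4619, 0.295, 0.1248]
tcp_rot: [3.141, -0.0, 1.571]
force: [0.6, 0.6, 0.3]
opening: 0.0596
grip_force: 0.0
time_s: 8.63
position: [0.4627, 0.293, 0.1245]
tcp_rot: [3.141, 0.0, 1.571]
force: [-0.1, -0.4, 0.1]
opening: 0.0599
grip_force: 0.0
```

View pics/w3.png

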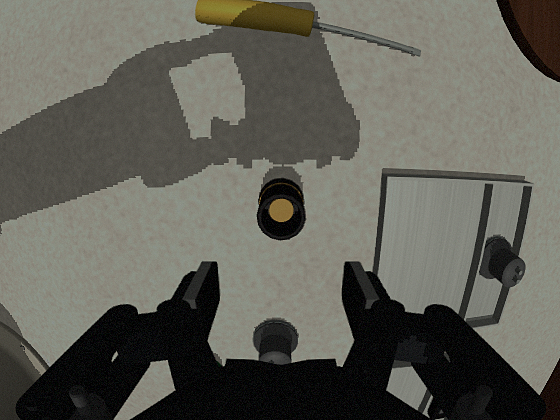

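The wrist view shows hB's mouth at (281,212), the bulb below it at (275,335), the screwdriver far off at the top, and the bulb tray at right.

Run:
```python
from h import *
s=bot.get_state();d=bot.snapshot("wrist")
g=lambda p,z:at_z(wray(d,s,p),z).round(4)
print(g((281,213),.056),g((282,210),.036),"bulb rim",g((275,338),.008), g((276,358),.047))
print("bulb tray",g((384,170),.018),g((530,183),.018),g((375,330),.018))
```

```text
[0.465  0.2954 0.056 ] [0.4658 0.292  0.036 ] bulb rim [0.4583 0.1389 0.008 ] [0.4599 0.144  0.047 ]
bulb tray [0.5558 0.3234 0.018 ] [0.7323 0.3175 0.018 ] [0.5657 0.1531 0.018 ]
```

```bash
python3 -m inch '{"translation":[[0,0.03,0.5],[0,0,0.8],[0,0,0.8],[0,0,0.5],[0,0,0],[0,0,0],[0,0,0],[0,0,0]],"angular":[[0,0,0],[0,0,0],[0,0,0],[0,0,0],[0,0,0],[0,0,0],[0,0,0],[0,0,0]],"claw":[0.3,0.3,0.3,0.3,0.3,1,1,1]}' 40
python3 -m inch '{"translation":[[0,0,0],[0,0,0],[0,0,0],[0,0,-0.5],[0,0,-0.8],[0,0,-0.8],[0,0,-0.2],[-0.65,0.23,0]],"angular":[[0,0,0],[0,0,0],[0,0,0],[0,0,0],[0,0,0],[0,0,0],[0,0,0],[0,0,0]],"claw":[1,1,1,1,1,1,1,1]}' 40
python3 -m inch '{"translation":[[-0.9,0.29,0],[-0.9,0.29,0],[-0.9,0.29,0],[-0.9,0.29,0],[-0.9,0.29,0],[-0.9,0.29,0],[-0.9,0.29,0],[-0.9,0.29,0]],"angular":[[0,0,0],[0,0,0],[0,0,0],[0,0,0],[0,0,0],[0,0,0],[0,0,0],[0,0,0]],"claw":[1,1,1,1,1,1,1,1]}' 40
python3 -m inch '{"translation":[[-0.9,0.29,0],[-0.9,0.29,0],[-0.9,0.29,0],[-0.9,0.29,0],[-0.9,0.29,0],[0,0,0],[0,0,0],[0,0,0]],"angular":[[0,0,0],[0,0,0],[0,0,0],[0,0,0],[0,0,0],[0,0,0],[0,0,0],[0,0,0]],"claw":[1,1,1,1,1,1,1,1]}' 40
```

```text
time_s: 9.45
position: [0.4657, 0.2935, 0.0226]
tcp_rot: [3.138, -0.001, 1.57]
force: [-0.1, 0.7, -0.3]
opening: 0.0362
grip_force: 39.9
time_s: 10.12
position: [0.4743, 0.2708, 0.1163]
tcp_rot: [3.135, -0.004, 1.575]
force: [0.7, 0.5, -1.5]
opening: 0.036
grip_force: 40.4
time_s: 10.78
position: [0.5656, -0.0225, 0.1119]
tcp_rot: [-3.141, -0.0, 1.571]
force: [1.5, -0.0, -0.6]
opening: 0.0359
grip_force: 40.4
time_s: 11.45
position: [0.6232, -0.2002, 0.1115]
tcp_rot: [-3.14, -0.001, 1.571]
force: [0.2, -0.4, -1.0]
opening: 0.036
grip_force: 40.4
```

```bash
python3 -m inch '{"translation":[[0,0,0.5],[0,0,0.7],[0,0,0.6],[0,0,0.33],[0,0,0],[0,0,0.02],[0,0,0],[0,0,0]],"angular":[[0,0,0],[0,0,0],[0,0,0],[0,0,0],[0,0,0],[0,0,0],[0,0,0],[0,0,0]],"claw":[1,1,1,1,1,1,1,1]}' 40
python3 -m inch '{"translation":[[0,0,0],[0,0,0],[0,0,0],[0,0,0],[0,0,-0.4],[0,0,-0.8],[0,0,-0.8],[0,0,-0.5]],"angular":[[0,0,0],[0,0,0],[0,0,0],[0,0,0],[0,0,0],[0,0,0],[0,0,0],[0,0,0]],"claw":[0.3,0.3,0.3,0.3,0.3,0.3,0.3,0.3]}' 40
python3 -m inch '{"translation":[[-0.38,-0.86,0],[-0.38,-0.86,0],[-0.38,-0.86,0],[-0.38,-0.86,0],[-0.38,-0.86,0],[0,0,0],[0,0,0],[0,0,0]],"angular":[[0,0,0],[0,0,0],[0,0,0],[0,0,0],[0,0,0],[0,0,-0.9],[0,0,-0.9],[0,0,-0.9]],"claw":[0.3,0.3,0.3,0.3,0.3,0.3,0.3,0.3]}' 40
python3 -m inch '{"translation":[[0,0,0],[0,0,0],[0,0,0],[0,0,0],[0,0,0],[0,0,0],[0,0,0],[0,0,0]],"angular":[[0,0,-0.9],[0,0,-0.9],[0,0,-0.9],[0,0,-0.9],[0,0,-0.9],[0,0,-0.9],[0,0,-0.9],[0,0,-0.9]],"claw":[0.3,0.3,0.3,0.3,0.3,0.3,0.3,0.3]}' 40
python3 -m inch '{"translation":[[0,0,0],[0,0,0],[0,0,0],[0,0,0],[0,0,0],[0,0,0]],"angular":[[0,0,-0.9],[0,0,-0.9],[0,0,-0.9],[0,0,0],[0,0,0],[0,0,0]],"claw":[0.3,0.3,0.3,0.3,0.3,0.3]}' 40
python3 - <<'E'
from h import *
s=bot.get_state();d=bot.snapshot("wrist");cv2.imwrite("pics/w4.png",d["pixels"]);print(s["joint_pos"])
E
```

```text
time_s: 12.12
position: [0.6243, -0.2005, 0.0272]
tcp_rot: [3.14, 0.001, 1.571]
force: [0.1, -0.5, -0.8]
opening: 0.0361
grip_force: 45.1
time_s: 12.78
position: [0.6251, -0.2015, 0.1301]
tcp_rot: [3.138, 0.002, 1.571]
force: [-0.1, 0.1, 1.3]
opening: 0.0595
grip_force: 0.0
time_s: 13.45
position: [0.4512, -0.2774, 0.1267]
tcp_rot: [3.141, 0.0, 1.761]
force: [0.8, 0.4, -0.6]
opening: 0.0601
grip_force: 0.0
time_s: 14.12
position: [0.4518, -0.2769, 0.1266]
tcp_rot: [3.142, 0.0, 2.265]
force: [-0.2, 0.2, -0.4]
opening: 0.0596
grip_force: 0.0
time_s: 14.62
position: [0.4518, -0.2769, 0.1265]
tcp_rot: [-3.142, 0.0, 2.449]
force: [0.3, -0.4, -0.2]
opening: 0.0596
grip_force: 0.0
[-7.78038001e-01  1.17835480e-01  1.80514505e+00 -3.08856346e-05
  1.21844461e+00 -1.65612206e+00]
```

View pics/w4.png

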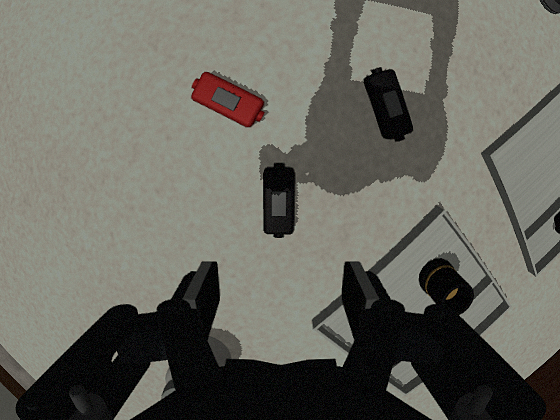

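The wrist view shows switch B aligned with the fingers at (279,202), and the red decoy at (228,98) is clear. Switch A is at (388,104).

Run:
```python
from h import *
s=bot.get_state();d=bot.snapshot("wrist")
R=Ro.from_euler("xyz",s["tcp_rot"]).as_matrix()
g=lambda p,z:at_z(wray(d,s,p),z)
c=g((279,204),.022);print("sB",c,"tool shift units",R.T@(c-s["position"])/.04)
a,b=g((279,167),.012),g((279,235),.012);print(a,b,np.degrees(np.arctan2(*(b-a)[1::-1])))
a,b=g((377,73),.012),g((400,135),.012);print("sA",g((392,104),.022),(a+b)/2,np.degrees(np.arctan2(*(b-a)[1::-1])))
```

```text
sB [ 0.45169847 -0.27740753  0.022     ] tool shift units [-0.00688004 -0.0123167   2.61137856]
[ 0.42795004 -0.25768945  0.012     ] [ 0.47652337 -0.29812618  0.012     ] -39.776991761246535
sA [ 0.44485821 -0.14614235  0.022     ] [ 0.44503581 -0.14541353  0.012     ] -16.726708739185785
```

```bash
python3 -m inch '{"translation":[[0,0,0.6],[0,0,0.8],[0,0,0.8],[0,0,0.5],[0,0,0.28],[0,0,0],[0,0,0],[0,0,0]],"angular":[[0,0,0],[0,0,0],[0,0,0],[0,0,0],[0,0,0],[0,0,0],[0,0,0],[0,0,0]],"claw":[0.3,0.3,0.3,0.3,0.3,0.3,0.3,0.3]}' 40
python3 -m inch '{"translation":[[0,0,0],[0,0,0],[0,0,0],[0,0,0],[0,0,0],[0,0,0],[0,0,0],[0,0,0]],"angular":[[0,0,0],[0,0,0],[0,0,0],[0,0,0],[0,0,0],[0,0,0],[0,0,0],[0,0,0]],"claw":[1,1,1,1,1,1,1,1]}' 40
```

```text
time_s: 15.38
position: [0.453, -0.278, 0.009]
tcp_rot: [-3.141, 0.003, 2.45]
force: [-0.2, 0.2, 0.6]
opening: 0.06
grip_force: 0.0
time_s: 16.05
position: [0.4518, -0.2768, 0.0072]
tcp_rot: [-3.142, -0.0, 2.45]
force: [-0.5, -0.3, -1.0]
opening: -0.0001
grip_force: 0.0
```

The fingers closed on nothing, so I'll look before moving again.

Run:
```python
from h import *
d=bot.snapshot("wrist");S=bot.snapshot("side");T=bot.snapshot("scene")
a=cv2.resize(d["pixels"][100:380,100:460],(400,300));b=cv2.resize(S["pixels"][220:340,260:420],(400,300),interpolation=cv2.INTER_CUBIC)
c=cv2.resize(T["pixels"][180:330,100:300],(400,300),interpolation=cv2.INTER_CUBIC)
cv2.imwrite("pics/m1.png",np.vstack([np.hstack([a,b]),np.hstack([c,c*0])]))
```

```text
(no output)
```

View pics/m1.png

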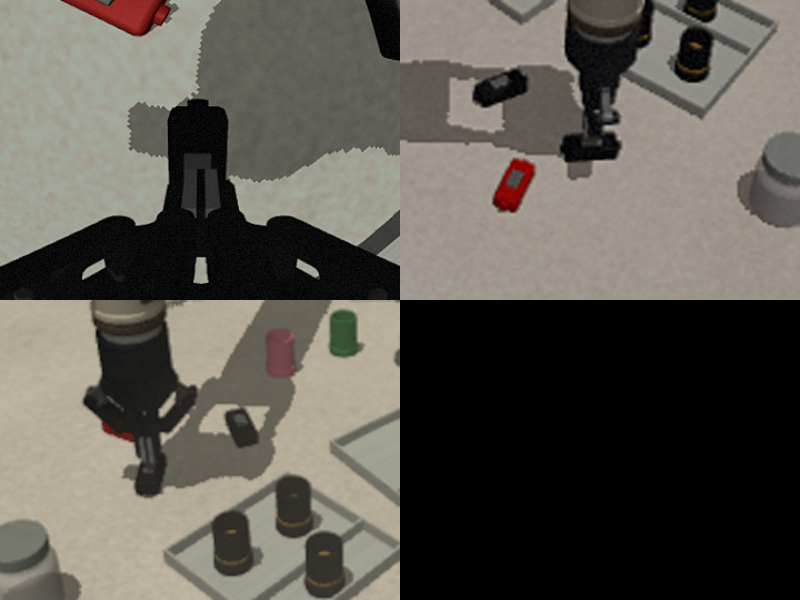

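Run:
```python
from h import *
s=bot.get_state();R=Ro.from_euler("xyz",s["tcp_rot"]).as_matrix();o=[]
for n in("side","scene"):
    d=bot.snapshot(n)
    def pr(X):
        v=d["camera_matrix"]@(d["camera_from_world"]@np.r_[X,1])[:3];return v[:2]/v[2]
    p=pr(s["position"]);x0,y0=int(p[0])-33,int(p[1])-35
    im=cv2.resize(d["pixels"][y0:y0+50,x0:x0+66],None,fx=6,fy=6,interpolation=cv2.INTER_NEAREST)
    for X,c in((s["position"],(0,0,255)),(s["position"]-[0,0,.019],(255,255,0)),(np.array([.4518,-.277,0.02]),(0,255,0))):
        q=(pr(X)-[x0,y0]+.5)*6;cv2.circle(im,tuple(int(v) for v in q),4,c,1)
    o.append(im)
cv2.imwrite("pics/m2.png",np.hstack(o));print(s["position"],s["opening"],o[0].shape)
```

```text
[ 0.45174366 -0.27679808  0.00714971] -6.224617529527149e-05 (300, 396, 3)
```

View pics/m2.png

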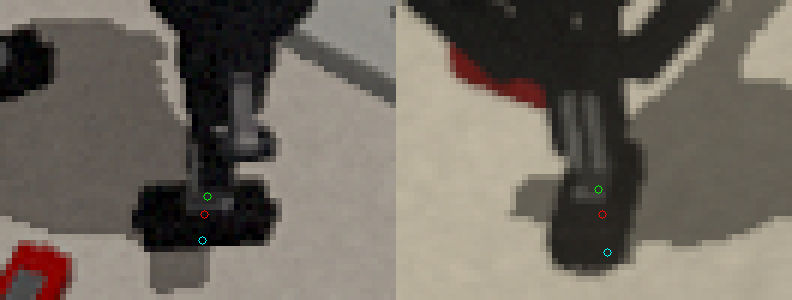

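```bash
python3 -m inch '{"translation":[[0,0,-0.6],[0,0,-0.8],[0,0,0],[0,0,0]],"angular":[[0,0,0],[0,0,0],[0,0,0],[0,0,0]],"claw":[1,1,1,1]}' 40
python3 - <<'E'
from h import *
s=bot.get_state();o=[]
d=bot.snapshot("wrist");H=np.linalg.inv(d["hand_eye"])
def wp(t):
    v=(H@np.r_[t,1])[:3];th=np.arctan2(np.hypot(v[0],v[1]),v[2]);K=d["camera_matrix"];u=v[:2]/np.hypot(*v[:2])*th*K[0,0];return u+K[:2,2]
for z in(0,-.006,-.013,-.019):print(z,wp([0,0,z]).round(1))
im=cv2.resize(d["pixels"][160:340,205:355],(500,600));
for t,c in(((0,0,0),(0,0,255)),((0,0,-.013),(0,255,0))):
    q=(wp(t)-[205,160])*[500/150,600/180];cv2.circle(im,tuple(int(v) for v in q),5,c,1)
S=bot.snapshot("side");
def pr(X):
    v=S["camera_matrix"]@(S["camera_from_world"]@np.r_[X,1])[:3];return v[:2]/v[2]
p=pr(s["position"]);x0,y0=int(p[0])-25,int(p[1])-40
b=cv2.resize(S["pixels"][y0:y0+100,x0:x0+50],(300,600),interpolation=cv2.INTER_NEAREST)
for X,c in((s["position"],(0,0,255)),(s["position"]+[0,0,.013],(0,255,0))):
    cv2.circle(b,tuple(int(v) for v in (pr(X)-[x0,y0]+.5)*6),4,c,1)
cv2.imwrite("pics/m3.png",np.hstack([im,b]));
E
```

```text
time_s: 16.63
position: [0.4532, -0.2782, 0.0653]
tcp_rot: [-3.141, 0.005, 2.45]
force: [-0.2, 0.8, 0.1]
opening: -0.0001
grip_force: 0.0
0 [279.2 251.5]
-0.006 [279.2 255.9]
-0.013 [279.2 261.3]
-0.019 [279.1 266.3]
```

View pics/m3.png

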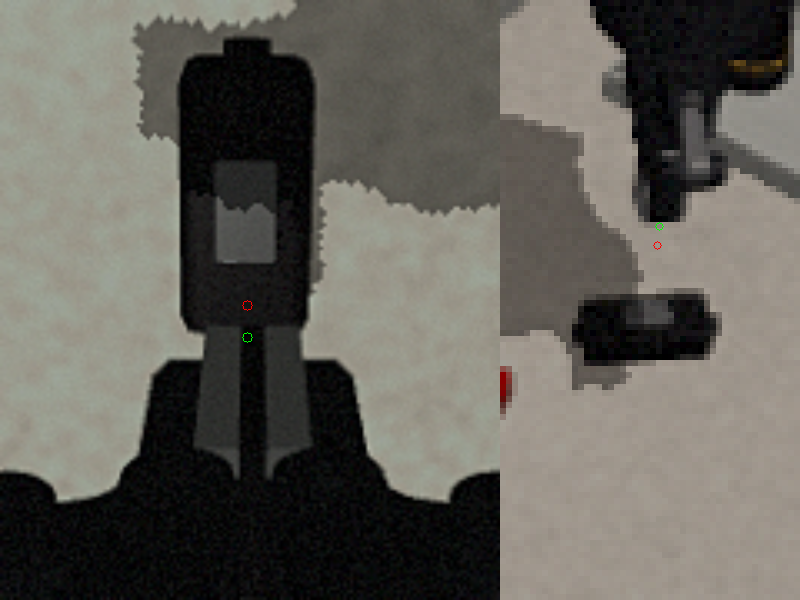

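The pictures show that the real fingertips stop about 13 mm behind the stated TCP. The fingers shut just above the switch, which hasn't moved. I'll go about 14 mm deeper and watch the force.

```bash
python3 -m inch '{"translation":[[0,0,0],[0,0,0],[0,0,0],[0,0,0.6],[0,0,0.5],[0,0,0.35],[0,0,0],[0,0,0]],"angular":[[0,0,0],[0,0,0],[0,0,0],[0,0,0],[0,0,0],[0,0,0],[0,0,0],[0,0,0]],"claw":[0.3,0.3,0.3,0.3,0.3,0.3,0.3,0.3]}' 40
python3 -m inch '{"translation":[[0,0,0.2],[0,0,0.1],[0,0,0],[0,0,0]],"angular":[[0,0,0],[0,0,0],[0,0,0],[0,0,0]],"claw":[0.3,0.3,0.3,0.3]}' 40
python3 -m inch '{"translation":[[0,0,0],[0,0,0],[0,0,0],[0,0,0],[0,0,0]],"angular":[[0,0,0],[0,0,0],[0,0,0],[0,0,0],[0,0,0]],"claw":[1,1,1,1,1]}' 40
```

```text
time_s: 17.4
position: [0.4511, -0.2761, 0.0043]
tcp_rot: [3.141, -0.003, 2.45]
force: [-0.2, 1.2, 0.8]
opening: 0.0595
grip_force: 0.0
time_s: 17.73
position: [0.4519, -0.2769, -0.0066]
tcp_rot: [-3.142, 0.0, 2.451]
force: [-0.6, -0.0, -0.4]
opening: 0.0601
grip_force: 0.0
time_s: 18.15
position: [0.4521, -0.2771, -0.0061]
tcp_rot: [-3.141, 0.001, 2.451]
force: [-2.1, 1.7, 5.0]
opening: 0.0244
grip_force: 39.1
```

```bash
python3 -m inch '{"translation":[[0,0,0],[0,0,-0.4],[0,0,-0.7],[0,0,-0.7],[0,0,-0.5],[0,0,0],[0,0,0],[0,0,0]],"angular":[[0,0,0],[0,0,0],[0,0,0],[0,0,0],[0,0,0.9],[0,0,0.9],[0,0,0.9],[0,0,0.9]],"claw":[1,1,1,1,1,1,1,1]}' 40
python3 -m inch '{"translation":[[0,0,0],[0,0,0],[0,0,0],[0,0,0],[0,0,0],[0,0,0],[0,0,0],[0,0,0]],"angular":[[0,0,0.9],[0,0,0.9],[0,0,0.9],[0,0,0.9],[0,0,0.9],[0,0,0.9],[0,0,0.9],[0,0,0.9]],"claw":[1,1,1,1,1,1,1,1]}' 40
python3 -m inch '{"translation":[[0,0,0],[0,0,0],[0,0,0],[0,0,0]],"angular":[[0,0,0.9],[0,0,0.9],[0,0,0],[0,0,0]],"claw":[1,1,1,1]}' 40
python3 -m inch '{"translation":[[0.45,0.3,0],[0.75,0.5,0],[0.75,0.5,0],[0.75,0.5,0],[0.75,0.5,0],[0.75,0.5,0],[0.75,0.5,0],[0.75,0.5,0]],"angular":[[0,0,0],[0,0,0],[0,0,0],[0,0,0],[0,0,0],[0,0,0],[0,0,0],[0,0,0]],"claw":[1,1,1,1,1,1,1,1]}' 40
python3 -m inch '{"translation":[[0.17,0.18,0],[0,0,0],[0,0,0],[0,0,0]],"angular":[[0,0,0],[0,0,0],[0,0,0],[0,0,0]],"claw":[1,1,1,1]}' 40
```

```text
time_s: 18.82
position: [0.452, -0.277, 0.0856]
tcp_rot: [3.141, 0.001, 2.196]
force: [-0.3, -0.2, 0.3]
opening: -0.0001
grip_force: 0.0
time_s: 19.48
position: [0.4517, -0.2767, 0.0849]
tcp_rot: [-3.141, -0.0, 1.693]
force: [-0.0, -0.3, -0.2]
opening: 0.0001
grip_force: 0.0
time_s: 19.82
position: [0.4517, -0.2767, 0.085]
tcp_rot: [-3.141, -0.0, 1.573]
force: [-0.4, -0.7, 0.2]
opening: -0.0
grip_force: 0.0
time_s: 20.48
position: [0.6045, -0.0471, 0.0851]
tcp_rot: [3.142, 0.0, 1.573]
force: [0.4, -0.1, -0.3]
opening: 0.0001
grip_force: 0.0
time_s: 20.82
position: [0.6103, -0.0431, 0.0849]
tcp_rot: [-3.141, 0.0, 1.571]
force: [-0.8, -0.6, -0.0]
opening: -0.0
grip_force: 0.0
```

Switch B slipped out on the lift, so the grip was still too shallow. I'll locate it again numerically; the arm is now clear of it.

```bash
cat >> h.py <<'E'
def sw(d,p,w=16,z=.01):
    im=d["pixels"];x,y=p;c=im[y-w:y+w,x-w:x+w].max(2)
    n,l,st,ce=cv2.connectedComponentsWithStats((c<75).astype(np.uint8));i=1+np.argmax(st[1:,4])
    r=cv2.minAreaRect((np.argwhere(l==i)[:,::-1]+[x-w,y-w]).astype(np.float32));bx=cv2.boxPoints(r)
    e=[(bx[i]+bx[(i+1)%4])/2 for i in range(4)];L=max((e[0],e[2]),(e[1],e[3]),key=lambda t:np.linalg.norm(t[0]-t[1]))
    q=[at_z(ray(d,v),z) for v in L];v=q[1]-q[0];return np.array(r[0]).round(1),st[i,4],at_z(ray(d,r[0]),z).round(4),np.degrees(np.arctan2(v[1],v[0])).round(1),np.linalg.norm(v).round(3)
E
python3 - <<'E'
from h import *
S=bot.snapshot("scene");D=bot.snapshot("side")
for n,d,ps in(("scene",S,((175,267),(220,243))),("side",D,((336,278),(300,255)))):
    for p in ps: print(n,sw(d,p))
E
```

```text
scene (array([164. , 263.5]), np.int32(204), array([ 0.4214, -0.2904,  0.01  ]), np.float64(-29.4), np.float64(0.088))
scene (array([220.3, 243.6]), np.int32(171), array([ 0.442 , -0.1442,  0.01  ]), np.float64(-18.9), np.float64(0.081))
side (array([335., 286.]), np.int32(234), array([ 0.4276, -0.2949,  0.01  ]), np.float64(134.7), np.float64(0.066))
side (array([299.3, 255. ]), np.int32(210), array([ 0.4416, -0.1459,  0.01  ]), np.float64(161.2), np.float64(0.07))
```

Run:
```python
from h import *
o=[]
for n,(x,y) in(("scene",(165,264)),("side",(335,284))):
    d=bot.snapshot(n);o.append(cv2.resize(d["pixels"][y-30:y+30,x-40:x+40],(400,300),interpolation=cv2.INTER_CUBIC))
cv2.imwrite("pics/m4.png",np.hstack(o))
```

```text
(no output)
```

View pics/m4.png

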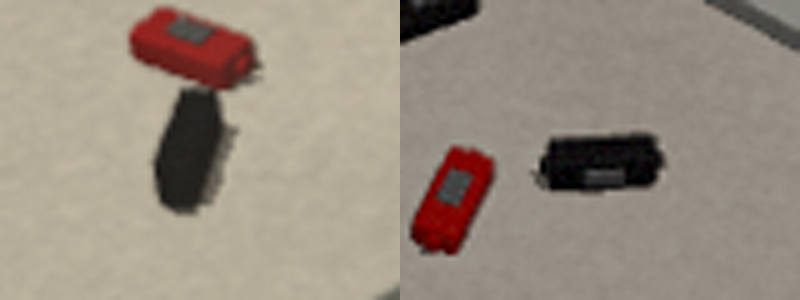

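Crop: switch B has tipped onto its side with its rocker facing the side camera (−x, −y). I'll push its top edge from the rocker side with the shut fingers to tip it back onto its base.

```bash
python3 -m inch '{"translation":[[-0.72,-0.535,0],[-0.72,-0.535,0],[-0.72,-0.535,0],[-0.72,-0.535,0],[-0.72,-0.535,0],[-0.72,-0.535,0],[-0.72,-0.535,0],[-0.72,-0.535,0]],"angular":[[0,0,0],[0,0,0],[0,0,0],[0,0,0],[0,0,0],[0,0,0],[0,0,0],[0,0,0]],"claw":[1,1,1,1,1,1,1,1]}' 40
python3 -m inch '{"translation":[[-0.72,-0.535,0],[-0.72,-0.535,0],[0,0,0],[0,0,0],[0,0,0],[0,0,0],[0,0,0],[0,0,0]],"angular":[[0,0,0],[0,0,0],[0,0,-0.9],[0,0,-0.9],[0,0,-0.9],[0,0,-0.9],[0,0,-0.9],[0,0,-0.9]],"claw":[1,1,1,1,1,1,1,1]}' 40
python3 -m inch '{"translation":[[0,0,0],[0,0,0],[0,0,0],[0,0,0],[0,0,0],[0,0,0],[0,0,0],[0,0,0]],"angular":[[0,0,-0.9],[0,0,-0.9],[0,0,-0.9],[0,0,-0.9],[0,0,-0.9],[0,0,-0.9],[0,0,-0.9],[0,0,-0.9]],"claw":[1,1,1,1,1,1,1,1]}' 40
python3 -m inch '{"translation":[[0,0,0],[0,0,0],[0,0,0]],"angular":[[0,0,0],[0,0,0],[0,0,0]],"claw":[1,1,1]}' 40
python3 - <<'E'
from h import *
s=bot.get_state();d=bot.snapshot("wrist");cv2.imwrite("pics/w5.png",d["pixels"][60:320,120:440])
E
```

```text
time_s: 21.68
position: [0.4381, -0.274, 0.0855]
tcp_rot: [3.141, 0.0, 1.57]
force: [0.4, -0.9, -0.1]
opening: -0.0002
grip_force: 0.0
time_s: 22.35
position: [0.3964, -0.3305, 0.0853]
tcp_rot: [-3.142, 0.0, 1.95]
force: [0.3, -1.1, 0.5]
opening: 0.0002
grip_force: 0.0
time_s: 23.02
position: [0.3964, -0.3304, 0.0853]
tcp_rot: [-3.141, 0.0, 2.453]
force: [1.4, 0.7, -0.9]
opening: 0.0005
grip_force: 0.0
time_s: 23.27
position: [0.3967, -0.3302, 0.0852]
tcp_rot: [-3.142, 0.0, 2.448]
force: [-1.0, 0.5, -0.7]
opening: 0.0001
grip_force: 0.0
```

View pics/w5.png

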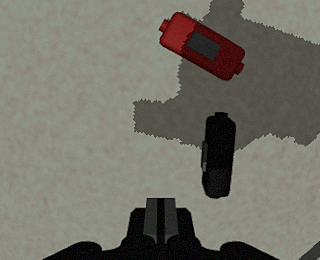

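The wrist crop shows switch B on its side at full-image (340,215), with its rocker on the left, toward the fingers, as needed for the push.

Run:
```python
from h import *
s=bot.get_state();d=bot.snapshot("wrist");R=Ro.from_euler("xyz",s["tcp_rot"]).as_matrix()
for p in((342,173),(333,257),(339,215)):
    X=at_z(wray(d,s,p),.028 if p[0]==339 else .02);print(X.round(4),(R.T@(X-s["position"])*1000).round(1))
```

```text
[ 0.4001 -0.2733  0.02  ] [33.8 45.9 65.3]
[ 0.4493 -0.3188  0.02  ] [-33.1  42.3  65.3]
[ 0.4215 -0.2941  0.028 ] [ 4.  43.6 57.3]
```

```bash
python3 -m inch '{"translation":[[0.05,0,0.6],[0,0,0.8],[0,0,0.4],[0,0,0.13],[0,0,0],[0,0,0],[0,0.2,0],[0,0.15,0]],"angular":[[0,0,0],[0,0,0],[0,0,0],[0,0,0],[0,0,0],[0,0,0],[0,0,0],[0,0,0]],"claw":[1,1,1,1,1,1,1,1]}' 40
python3 -m inch '{"translation":[[0,0.12,0],[0,0.12,0],[0,0.12,0],[0,0.12,0],[0,0.12,0],[0,0,0],[0,0,0],[0,0,0]],"angular":[[0,0,0],[0,0,0],[0,0,0],[0,0,0],[0,0,0],[0,0,0],[0,0,0],[0,0,0]],"claw":[1,1,1,1,1,1,1,1]}' 40
python3 - <<'E'
from h import *
for n,ps in(("scene",(170,266)),("side",(336,281))):
    d=bot.snapshot(n);print(n,sw(d,ps,20))
s=bot.get_state();d=bot.snapshot("wrist");cv2.imwrite("pics/w6.png",d["pixels"][60:320,120:440])
# grey rocker pixels near the switch
im=d["pixels"].astype(int);print(s["position"])
E
```

```text
time_s: 24.03
position: [0.4057, -0.3187, 0.0096]
tcp_rot: [-3.141, 0.003, 2.45]
force: [0.1, 0.3, 0.6]
opening: 0.0001
grip_force: 0.0
time_s: 24.7
position: [0.4196, -0.2995, 0.008]
tcp_rot: [-3.141, -0.0, 2.45]
force: [-0.2, 0.3, 0.6]
opening: -0.0002
grip_force: 0.0
scene (array([161.6, 259.4]), np.int32(345), array([ 0.4041, -0.287 ,  0.01  ]), np.float64(-21.6), np.float64(0.122))
side (array([335. , 276.5]), np.int32(499), array([ 0.4532, -0.2729,  0.01  ]), np.float64(-139.4), np.float64(0.112))
[ 0.4195401  -0.29966497  0.00799066]
```

View pics/w6.png

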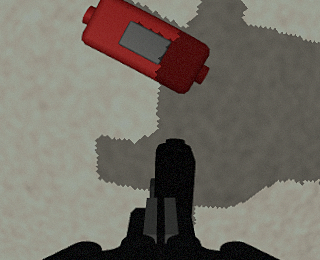

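The switch hasn't moved: the shut fingertips passed over its 28 mm top, so they end at least 20 mm behind the TCP. I'll back off and touch the bench gently to measure the true tip height.

```bash
python3 -m inch '{"translation":[[0,-0.5,0],[0,-0.5,0],[0,0,0.2],[0,0,0.2],[0,0,0.1],[0,0,0.05],[0,0,0],[0,0,0]],"angular":[[0,0,0],[0,0,0],[0,0,0],[0,0,0],[0,0,0],[0,0,0],[0,0,0],[0,0,0]],"claw":[1,1,1,1,1,1,1,1]}' 40
for i in 1 2 3 4 5; do python3 -m inch '{"translation":[[0,0,0.05],[0,0,0]],"angular":[[0,0,0],[0,0,0]],"claw":[1,1]}' 40 | egrep "pos|force: \["; done
python3 - <<'E'
from h import *
for n,ps in(("scene",(166,265)),("side",(336,284))):
    d=bot.snapshot(n);print(n,sw(d,ps,14,.014))
E
```

```text
time_s: 25.52
position: [0.3944, -0.3297, -0.0142]
tcp_rot: [3.141, -0.001, 2.451]
force: [0.2, -1.3, -0.2]
opening: 0.0005
grip_force: 0.0
position: [0.3944, -0.3301, -0.0161]
force: [0.3, 0.6, -0.3]
position: [0.3941, -0.3302, -0.0182]
force: [0.3, 0.0, -0.8]
position: [0.394, -0.3301, -0.0203]
force: [0.5, -0.7, -0.2]
position: [0.394, -0.3301, -0.0223]
force: [-0.0, -0.3, -0.3]
position: [0.394, -0.3301, -0.0243]
force: [0.3, 0.7, 0.1]
scene (array([162.2, 262.8]), np.int32(262), array([ 0.421 , -0.2942,  0.014 ]), np.float64(-41.0), np.float64(0.09))
side (array([336. , 283.5]), np.int32(555), array([ 0.4336, -0.2931,  0.014 ]), np.float64(-139.4), np.float64(0.095))
```

```bash
for i in 1 2 3 4 5 6; do python3 -m inch '{"translation":[[0,0,0.04],[0,0,0]],"angular":[[0,0,0],[0,0,0]],"claw":[1,1]}' 40 | egrep "pos|force: \["; done
```

```text
position: [0.3944, -0.3306, -0.0252]
force: [-0.5, 1.0, 4.0]
position: [0.3943, -0.3306, -0.0254]
force: [-5.3, 5.8, 19.1]
position: [0.3944, -0.3306, -0.0254]
force: [-9.5, 10.5, 33.5]
position: [0.3944, -0.3306, -0.0255]
force: [-14.1, 15.4, 49.4]
position: [0.3944, -0.3306, -0.0256]
force: [-19.1, 20.6, 63.8]
position: [0.3944, -0.3307, -0.0256]
force: [-22.5, 25.7, 79.5]
```

Contact came at −0.025, so the true tip is at TCP + 25 mm. I'll back off and repeat the tip-over push with the tip at about 24 mm.

```bash
python3 -m inch '{"translation":[[0,0,-0.42],[0,0,-0.4],[0,0,0],[0,0.2,0],[0,0.15,0],[0,0.1,0],[0,0,0]],"angular":[[0,0,0],[0,0,0],[0,0,0],[0,0,0],[0,0,0],[0,0,0],[0,0,0]],"claw":[1,1,1,1,1,1,1]}' 40 | egrep "pos|force: \["
for i in 1 2 3 4 5 6; do python3 -m inch '{"translation":[[0,0.1,0],[0,0,0]],"angular":[[0,0,0],[0,0,0]],"claw":[1,1]}' 40 | egrep "pos|force: \["; done
python3 - <<'E'
from h import *
for n,ps in(("scene",(166,265)),("side",(336,284))):
    d=bot.snapshot(n);print(n,sw(d,ps,14,.014))
E
```

```text
position: [0.4055, -0.3146, -0.0022]
force: [0.7, -0.0, 0.2]
position: [0.4082, -0.3125, -0.0014]
force: [0.4, -0.3, -0.2]
position: [0.411, -0.3098, -0.0009]
force: [-0.3, 0.4, 0.0]
position: [0.4135, -0.3069, -0.0008]
force: [-0.3, 0.1, -0.9]
position: [0.4162, -0.3041, -0.0005]
force: [-0.8, -0.7, 0.5]
position: [0.4186, -0.302, 0.0005]
force: [-4.9, 0.3, 7.4]
position: [0.4215, -0.2996, 0.0015]
force: [-6.7, -1.0, 14.4]
scene (array([164. , 262.5]), np.int32(280), array([ 0.4229, -0.2907,  0.014 ]), np.float64(-29.4), np.float64(0.088))
side (array([334.5, 279.5]), np.int32(325), array([ 0.4414, -0.2809,  0.014 ]), np.float64(134.7), np.float64(0.064))
```

```bash
cat >> h.py <<'E'
def rocker(n,p,w=18):
    d=bot.snapshot(n);x,y=p;im=d["pixels"][y-w:y+w,x-w:x+w].max(2)
    m=(im<75).astype(np.uint8);k,l,st,ce=cv2.connectedComponentsWithStats(m);i=1+np.argmax(st[1:,4])
    pts=np.argwhere(l==i)[:,::-1].astype(np.int32);h=np.zeros_like(m);cv2.fillConvexPoly(h,cv2.convexHull(pts),1)
    v=im[h>0];r=cv2.boundingRect(pts);return n,"area",st[i,4],"box",(r[0]+x-w,r[1]+y-w,r[2],r[3]),"grey px",int(((v>58)&(v<130)).sum()),"p90",np.percentile(v,90)
E
python3 -m inch '{"translation":[[0,-0.3,-0.15],[0,-0.4,0],[0,0,0.15],[0,0,0.13],[0,0.1,0],[0,0.1,0],[0,0,0]],"angular":[[0,0,0],[0,0,0],[0,0,0],[0,0,0],[0,0,0],[0,0,0],[0,0,0]],"claw":[1,1,1,1,1,1,1]}' 40 | egrep "pos|force: \["
for i in 1 2 3 4 5 6; do python3 -m inch '{"translation":[[0,0.12,0],[0,0.05,0]],"angular":[[0,0,0],[0,0,0]],"claw":[1,1]}' 40 | egrep "pos|force: \["; done
python3 - <<'E'
from h import *
print(rocker("scene",(220,243)),rocker("side",(300,255)))
print(rocker("scene",(168,264)),rocker("side",(336,280)))
E
```

```text
position: [0.4086, -0.3118, -0.0065]
force: [-0.4, 0.5, 0.1]
position: [0.4132, -0.3081, -0.0055]
force: [-1.9, -1.3, 3.9]
position: [0.4177, -0.3028, -0.0055]
force: [0.4, -1.0, 0.2]
position: [0.4215, -0.2967, -0.0062]
force: [-0.1, -0.2, -0.0]
position: [0.4257, -0.2916, -0.0063]
force: [-0.2, 0.7, 0.6]
position: [0.4301, -0.2866, -0.0061]
force: [0.3, 0.4, -0.2]
position: [0.4345, -0.2814, -0.006]
force: [0.5, -0.0, 0.1]
('scene', 'area', np.int32(211), 'box', (213, 234, 16, 20), 'grey px', 46, 'p90', np.float64(72.70000000000002)) ('side', 'area', np.int32(215), 'box', (289, 248, 23, 15), 'grey px', 39, 'p90', np.float64(78.0))
('scene', 'area', np.int32(474), 'box', (152, 246, 34, 30), 'grey px', 202, 'p90', np.float64(103.0)) ('side', 'area', np.int32(336), 'box', (321, 262, 24, 21), 'grey px', 114, 'p90', np.float64(95.0))
```

```bash
python3 -m inch '{"translation":[[0,-0.3,-0.2],[0,-0.6,-0.6],[0,-0.6,-0.7],[0,0,-0.8],[0,0,-0.4],[0,0,0],[0,0,0]],"angular":[[0,0,0],[0,0,0],[0,0,0],[0,0,0],[0,0,0],[0,0,0],[0,0,0]],"claw":[0.5,0.5,0.5,0.5,0.5,0.5,0.5]}' 40
python3 - <<'E'
from h import *
print(rocker("scene",(172,262),14),rocker("side",(336,276),14))
s=bot.get_state();d=bot.snapshot("wrist");R=Ro.from_euler("xyz",s["tcp_rot"]).as_matrix();H=d["hand_eye"]
im=d["pixels"][120:300,270:440];m=(im.max(2)<48).astype(np.uint8);k,l,st,ce=cv2.connectedComponentsWithStats(m)
for i in range(1,k):
    if st[i,4]>300:
        pts=(np.argwhere(l==i)[:,::-1]+[270,120]).astype(np.float32);r=cv2.minAreaRect(pts);print(st[i],r)
        hull=np.zeros((420,560),np.uint8);cv2.fillConvexPoly(hull,cv2.convexHull(pts.astype(np.int32)),1)
        g=(d["pixels"].max(2)>=48)&(hull>0);ys,xs=np.nonzero(g);print("grey n",g.sum(),"centroid",xs.mean() if g.any() else 0,ys.mean() if g.any() else 0,"std",xs.std(),ys.std())
        c=at_z(wray(d,s,r[0]),.02);print(c.round(4),(R.T@(c-s["position"])*1000).round(1))
E
```

```text
time_s: 31.5
position: [0.3959, -0.3295, 0.1034]
tcp_rot: [-3.141, 0.003, 2.45]
force: [-0.6, -0.2, -1.1]
opening: 0.0425
grip_force: 0.0
('scene', 'area', np.int32(246), 'box', (172, 254, 14, 22), 'grey px', 67, 'p90', np.float64(76.0)) ('side', 'area', np.int32(363), 'box', (322, 262, 28, 21), 'grey px', 88, 'p90', np.float64(154.0))
[  87   54   39   79 2098] ((375.8326721191406, 213.17703247070312), (35.24372863769531, 78.22236633300781), 3.5763344764709473)
grey n 479 centroid 377.92066805845513 216.43632567849687 std 8.357735579769129 15.257416002572713
[ 0.4467 -0.2676  0.02  ] [-1.6 79.2 81. ]
[  54  140   51   40 1283] ((349.0, 279.5), (50.0, 39.0), 0.0)
grey n 152 centroid 352.20394736842104 283.60526315789474 std 12.557938784830323 12.205562738884806
[ 0.4816 -0.3203  0.02  ] [-62.2  60.8  80.8]
```

Switch B is upright again: the rocker's grey patch is centred on top and its outline is 28 x 68. I'll move over it and measure.

```bash
cat >> h.py <<'E'
def wsw(box=(200,120,360,255),th=48,z=.018):
    s=bot.get_state();d=bot.snapshot("wrist");R=Ro.from_euler("xyz",s["tcp_rot"]).as_matrix()
    x0,y0,x1,y1=box;im=d["pixels"][y0:y1,x0:x1];m=(im.max(2)<th).astype(np.uint8);k,l,st,ce=cv2.connectedComponentsWithStats(m)
    for i in range(1,k):
        if st[i,4]<500: continue
        pts=(np.argwhere(l==i)[:,::-1]+[x0,y0]).astype(np.float32)
        hull=cv2.convexHull(pts)[:,0];W=np.array([at_z(wray(d,s,p),z) for p in hull]);T=((W-s["position"])@R*1000)[:,:2].astype(np.float32)
        print(st[i,:4]+[x0,y0,0,0],"tool-frame rect mm",np.round(cv2.minAreaRect(T)[0],1),np.round(cv2.minAreaRect(T)[1],1),round(cv2.minAreaRect(T)[2],1),"world",(s["position"]+R@np.r_[np.array(cv2.minAreaRect(T)[0])/1000,0])[:2].round(4))
E
python3 -m inch '{"translation":[[-0.04,0.5,0],[0,0.75,0],[0,0.73,0],[0,0,0],[0,0,0],[0,0,0]],"angular":[[0,0,0],[0,0,0],[0,0,0],[0,0,0],[0,0,0],[0,0,0]],"claw":[0.4,0.4,0.4,0.4,0.4,0.4]}' 40
python3 - <<'E'
from h import *
wsw()
print(sw(bot.snapshot("scene"),(179,265),14))
E
```

```text
time_s: 32.15
position: [0.4469, -0.2678, 0.1009]
tcp_rot: [-3.141, -0.002, 2.451]
force: [-1.0, -0.1, -0.1]
opening: 0.0512
grip_force: 0.0
[266 171  36  81] tool-frame rect mm [-1.5  3.2] [27.7 67.3] 90.0 world [ 0.4501 -0.2663]
(array([179., 265.]), np.int32(239), array([ 0.4491, -0.2665,  0.01  ]), np.float64(-30.8), np.float64(0.075))
```

```bash
python3 -m inch '{"translation":[[-0.03,0.07,0.5],[0,0,0.8],[0,0,0.8],[0,0,0.5],[0,0,0.3],[0,0,0.18],[0,0,0],[0,0,0]],"angular":[[0,0,0],[0,0,0],[0,0,0],[0,0,0],[0,0,0],[0,0,0],[0,0,0],[0,0,0]],"claw":[0.4,0.4,0.4,0.4,0.4,0.4,0.4,0.4]}' 40
python3 -m inch '{"translation":[[0,0,0],[0,0,0],[0,0,0],[0,0,0],[0,0,0],[0,0,-0.1],[0,0,-0.3],[0,0,0]],"angular":[[0,0,0],[0,0,0],[0,0,0],[0,0,0],[0,0,0],[0,0,0],[0,0,0],[0,0,0]],"claw":[1,1,1,1,1,1,1,1]}' 40
```

```text
time_s: 32.92
position: [0.4508, -0.2676, -0.0204]
tcp_rot: [-3.141, 0.001, 2.45]
force: [0.9, -0.8, 0.2]
opening: 0.0514
grip_force: 0.0
time_s: 33.58
position: [0.4516, -0.2677, -0.0029]
tcp_rot: [-3.141, 0.003, 2.451]
force: [1.2, -1.6, -0.1]
opening: 0.0266
grip_force: 40.1
```

```bash
python3 -m inch '{"translation":[[0,0,-0.5],[0,0,-0.7],[0,0,-0.7],[0,0,0],[0,0,0],[0,0,0],[0,0,0],[0,0,0]],"angular":[[0,0,0],[0,0,0],[0,0,0.9],[0,0,0.9],[0,0,0.9],[0,0,0.9],[0,0,0.9],[0,0,0.9]],"claw":[1,1,1,1,1,1,1,1]}' 40
python3 -m inch '{"translation":[[0,0,0],[0,0,0],[0,0,0],[0,0,0],[0,0,0],[0,0,0],[0,0,0],[0,0,0]],"angular":[[0,0,0.9],[0,0,0.9],[0,0,0.9],[0,0,0.9],[0,0,0.9],[0,0,0.9],[0,0,0.9],[0,0,0.9]],"claw":[1,1,1,1,1,1,1,1]}' 40 
python3 -m inch '{"translation":[[0.44,0.31,0],[0.7,0.5,0],[0.75,0.53,0],[0.75,0.53,0],[0.75,0.53,0],[0.75,0.53,0],[0.75,0.53,0],[0.75,0.53,0]],"angular":[[0,0,0],[0,0,0],[0,0,0],[0,0,0],[0,0,0],[0,0,0],[0,0,0],[0,0,0]],"claw":[1,1,1,1,1,1,1,1]}' 40
python3 -m inch '{"translation":[[0,0,0],[0,0,0],[0,0,0]],"angular":[[0,0,0],[0,0,0],[0,0,0]],"claw":[1,1,1]}' 40
```

```text
time_s: 34.25
position: [0.4504, -0.2667, 0.0711]
tcp_rot: [3.141, 0.0, 2.07]
force: [-0.4, -0.1, -0.5]
opening: 0.0272
grip_force: 40.1
time_s: 34.92
position: [0.4504, -0.2667, 0.071]
tcp_rot: [3.141, 0.0, 1.568]
force: [0.1, -0.5, -0.3]
opening: 0.0267
grip_force: 40.1
time_s: 35.58
position: [0.6107, -0.0394, 0.0711]
tcp_rot: [3.141, 0.0, 1.571]
force: [1.0, -0.2, 0.2]
opening: 0.0272
grip_force: 40.1
time_s: 35.83
position: [0.6096, -0.0413, 0.0707]
tcp_rot: [-3.141, 0.0, 1.571]
force: [0.6, -0.8, -0.6]
opening: 0.027
grip_force: 40.1
```

```bash
python3 -m inch '{"translation":[[0,0,0.5],[0,0,0.7],[0,0,0.6],[0,0,0.3],[0,0,0.12],[0,0,0],[0,0,0],[0,0,0]],"angular":[[0,0,0],[0,0,0],[0,0,0],[0,0,0],[0,0,0],[0,0,0],[0,0,0],[0,0,0]],"claw":[1,1,1,1,1,1,1,1]}' 40
python3 -m inch '{"translation":[[0,0,0],[0,0,0],[0,0,0],[0,0,0],[0,0,-0.3],[0,0,-0.8],[0,0,-0.8],[0,0,-0.8]],"angular":[[0,0,0],[0,0,0],[0,0,0],[0,0,0],[0,0,0],[0,0,0],[0,0,0],[0,0,0]],"claw":[0.4,0.4,0.4,0.4,0.4,0.4,0.4,0.4]}' 40
python3 -m inch '{"translation":[[-0.435,-0.692,0],[-0.435,-0.692,0],[-0.435,-0.692,0],[-0.435,-0.692,0],[-0.435,-0.692,0],[-0.435,-0.692,0],[0,0,0],[0,0,0]],"angular":[[0,0,0],[0,0,0],[0,0,0],[0,0,0],[0,0,0],[0,0,0],[0,0,-0.9],[0,0,-0.9]],"claw":[0.4,0.4,0.4,0.4,0.4,0.4,0.4,0.4]}' 40
python3 -m inch '{"translation":[[0,0,0],[0,0,0],[0,0,0],[0,0,0],[0,0,0],[0,0,0],[0,0,0],[0,0,0]],"angular":[[0,0,-0.9],[0,0,-0.9],[0,0,-0.9],[0,0,-0.9],[0,0,-0.9],[0,0,-0.9],[0,0,-0.9],[0,0,-0.9]],"claw":[0.4,0.4,0.4,0.4,0.4,0.4,0.4,0.4]}' 40 | grep rot
python3 -m inch '{"translation":[[0,0,0],[0,0,0],[0,0,0],[0,0,0],[0,0,0],[0,0,0],[0,0,0],[0,0,0]],"angular":[[0,0,-0.9],[0,0,-0.9],[0,0,-0.9],[0,0,-0.9],[0,0,-0.9],[0,0,-0.9],[0,0,-0.9],[0,0,-0.9]],"claw":[0.4,0.4,0.4,0.4,0.4,0.4,0.4,0.4]}' 40 | grep rot
python3 -m inch '{"translation":[[0,0,0],[0,0,0],[0,0,0],[0,0,0],[0,0,0]],"angular":[[0,0,-0.9],[0,0,-0.9],[0,0,0],[0,0,0],[0,0,0]],"claw":[0.4,0.4,0.4,0.4,0.4]}' 40
python3 - <<'E'
from h import *
wsw()
for n,p in(("scene",(220,243)),("side",(300,255))):print(sw(bot.snapshot(n),p,12))
E
```

```text
time_s: 36.5
position: [0.6103, -0.0422, -0.0172]
tcp_rot: [3.141, 0.001, 1.57]
force: [-0.6, -2.0, 0.9]
opening: 0.0271
grip_force: 41.6
time_s: 37.17
position: [0.6097, -0.041, 0.0919]
tcp_rot: [-3.141, -0.0, 1.571]
force: [1.0, 0.4, 1.1]
opening: 0.0511
grip_force: 0.0
time_s: 37.83
position: [0.4428, -0.1464, 0.0908]
tcp_rot: [3.141, 0.001, 1.697]
force: [1.3, -0.1, 0.7]
opening: 0.0511
grip_force: 0.0
tcp_rot: [3.141, 0.001, 2.202]
tcp_rot: [-3.141, 0.001, 2.705]
time_s: 39.58
position: [0.4441, -0.1456, 0.0905]
tcp_rot: [-3.141, 0.001, 2.826]
force: [0.1, 0.4, 0.2]
opening: 0.0515
grip_force: 0.0
[263 169  37  85] tool-frame rect mm [1.2 0.5] [67.8 27.7] 0.5 world [ 0.443  -0.1448]
(array([220.3, 243.6]), np.int32(205), array([ 0.442 , -0.1442,  0.01  ]), np.float64(-18.9), np.float64(0.081))
(array([299.5, 255. ]), np.int32(219), array([ 0.442 , -0.1463,  0.01  ]), np.float64(158.6), np.float64(0.069))
```

```bash
python3 -m inch '{"translation":[[0.03,0,0.5],[0,0,0.8],[0,0,0.8],[0,0,0.4],[0,0,0.2],[0,0,0.12],[0,0,0],[0,0,0]],"angular":[[0,0,0],[0,0,0],[0,0,0],[0,0,0],[0,0,0],[0,0,0],[0,0,0],[0,0,0]],"claw":[0.4,0.4,0.4,0.4,0.4,0.4,0.4,0.4]}' 40
python3 -m inch '{"translation":[[0,0,0],[0,0,0],[0,0,0],[0,0,0],[0,0,0],[0,0,-0.1],[0,0,-0.3],[0,0,0]],"angular":[[0,0,0],[0,0,0],[0,0,0],[0,0,0],[0,0,0],[0,0,0],[0,0,0],[0,0,0]],"claw":[1,1,1,1,1,1,1,1]}' 40
```

```text
time_s: 40.4
position: [0.4438, -0.1458, -0.0218]
tcp_rot: [-3.141, 0.002, 2.827]
force: [0.6, 0.5, 0.8]
opening: 0.0513
grip_force: 0.0
time_s: 41.07
position: [0.4439, -0.1458, -0.0051]
tcp_rot: [-3.141, 0.003, 2.828]
force: [1.2, -0.2, -0.8]
opening: 0.027
grip_force: 40.3
```

```bash
python3 -m inch '{"translation":[[0,0,-0.5],[0,0,-0.7],[0,0,-0.75],[0,0,0],[0,0,0],[0,0,0],[0,0,0],[0,0,0]],"angular":[[0,0,0],[0,0,0.9],[0,0,0.9],[0,0,0.9],[0,0,0.9],[0,0,0.9],[0,0,0.9],[0,0,0.9]],"claw":[1,1,1,1,1,1,1,1]}' 40
python3 -m inch '{"translation":[[0,0,0],[0,0,0],[0,0,0],[0,0,0],[0,0,0],[0,0,0],[0,0,0],[0,0,0]],"angular":[[0,0,0.9],[0,0,0.9],[0,0,0.9],[0,0,0.9],[0,0,0.9],[0,0,0.9],[0,0,0.9],[0,0,0.9]],"claw":[1,1,1,1,1,1,1,1]}' 40 | grep rot
python3 -m inch '{"translation":[[0,0,0],[0,0,0],[0,0,0],[0,0,0],[0,0,0],[0,0,0],[0,0,0]],"angular":[[0,0,0.9],[0,0,0.9],[0,0,0.9],[0,0,0.9],[0,0,0.9],[0,0,0],[0,0,0]],"claw":[1,1,1,1,1,1,1]}' 40
python3 -m inch '{"translation":[[0.4,0.35,0],[0.61,0.54,0],[0.61,0.54,0],[0.61,0.54,0],[0.61,0.54,0],[0.61,0.54,0],[0.61,0.54,0],[0.61,0.54,0]],"angular":[[0,0,0],[0,0,0],[0,0,0],[0,0,0],[0,0,0],[0,0,0],[0,0,0],[0,0,0]],"claw":[1,1,1,1,1,1,1,1]}' 40
python3 -m inch '{"translation":[[0.05,0,0],[0,0,0],[0,0,0]],"angular":[[0,0,0],[0,0,0],[0,0,0]],"claw":[1,1,1]}' 40
```

```text
time_s: 41.73
position: [0.4425, -0.145, 0.0709]
tcp_rot: [-3.142, -0.0, 2.384]
force: [0.1, -0.4, -1.5]
opening: 0.0268
grip_force: 40.2
tcp_rot: [-3.141, -0.0, 1.882]
time_s: 42.98
position: [0.4426, -0.145, 0.0709]
tcp_rot: [-3.141, -0.0, 1.573]
force: [0.4, 0.2, -1.5]
opening: 0.0269
grip_force: 40.2
time_s: 43.65
position: [0.6087, 0.0431, 0.0708]
tcp_rot: [-3.141, 0.0, 1.573]
force: [0.9, -2.0, 0.5]
opening: 0.0266
grip_force: 40.3
time_s: 43.9
position: [0.6073, 0.0435, 0.0706]
tcp_rot: [-3.14, 0.0, 1.572]
force: [0.1, 0.3, -0.7]
opening: 0.0267
grip_force: 40.3
```

Next I'll lower, release and lift, then check all four parts numerically before touching the bulb.

```bash
python3 -m inch '{"translation":[[0,0.08,0.5],[0,0,0.7],[0,0,0.6],[0,0,0.3],[0,0,0.12],[0,0,0],[0,0,0],[0,0,0]],"angular":[[0,0,0],[0,0,0],[0,0,0],[0,0,0],[0,0,0],[0,0,0],[0,0,0],[0,0,0]],"claw":[1,1,1,1,1,1,1,1]}' 40
python3 -m inch '{"translation":[[0,0,0],[0,0,0],[0,0,0],[0,0,0],[0,0,-0.3],[0,0,-0.8],[0,0,-0.8],[0,0,-0.8]],"angular":[[0,0,0],[0,0,0],[0,0,0],[0,0,0],[0,0,0],[0,0,0],[0,0,0],[0,0,0]],"claw":[0.4,0.4,0.4,0.4,0.4,0.4,0.4,0.4]}' 40
python3 -m inch '{"translation":[[0.9,-0.35,0],[0.9,-0.35,0],[0,0,-0.5],[0,0,0],[0,0,0]],"angular":[[0,0,0],[0,0,0],[0,0,0],[0,0,0],[0,0,0]],"claw":[0.2,0.2,0.2,0.2,0.2]}' 40
python3 - <<'E'
from h import *
C={"hA":(.633,-.286,.031),"hB":(.625,-.201,.031),"sB":(.61,-.042,.013),"sA":(.610,.0435,.013)}
for n in("scene","side"):
    d=bot.snapshot(n)
    for k,X in C.items():
        v=d["camera_matrix"]@(d["camera_from_world"]@np.r_[X,1])[:3];p=(v[:2]/v[2]).round().astype(int)
        try:r=sw(d,tuple(p),13,X[2]);print(n,k,p,r[0],r[1],r[2],r[3],r[4],rocker(n,tuple(p),13)[4:])
        except Exception as e:print(n,k,p,e)
    print(n,[(np.round(r["at"]),round(r["p"],2),at_z(ray(d,r["at"]),.027).round(3)) for r in bot.mark_of(n,"bulb_mid")])
E
```

```text
time_s: 44.57
position: [0.6117, 0.043, -0.0167]
tcp_rot: [3.14, 0.0, 1.57]
force: [0.1, -0.4, -0.6]
opening: 0.0271
grip_force: 40.5
time_s: 45.23
position: [0.6108, 0.0437, 0.0923]
tcp_rot: [-3.141, -0.0, 1.571]
force: [-0.5, 0.5, 0.9]
opening: 0.0512
grip_force: 0.0
time_s: 45.65
position: [0.5846, 0.1156, 0.1124]
tcp_rot: [3.137, 0.0, 1.571]
force: [-0.4, 0.4, -0.5]
opening: 0.0683
grip_force: 0.0
scene hA [216 304] [216.2 303.3] 429 [ 0.6321 -0.2853  0.031 ] -32.0 0.077 ((np.int64(206), np.int64(291), 21, 26), 'grey px', 117, 'p90', np.float64(79.90000000000003))
scene hB [247 284] [247.  283.5] 414 [ 0.6242 -0.1993  0.031 ] -37.5 0.082 ((np.int64(238), np.int64(271), 19, 26), 'grey px', 113, 'p90', np.float64(75.90000000000003))
scene sB [296 258] [296.4 257.3] 252 [ 0.6089 -0.0396  0.013 ] -89.3 0.071 ((np.int64(285), np.int64(248), 24, 19), 'grey px', 89, 'p90', np.float64(86.0))
scene sA [321 244] [322.1 243.7] 224 [0.6096 0.0463 0.013 ] -90.2 0.073 ((np.int64(311), np.int64(235), 23, 18), 'grey px', 79, 'p90', np.float64(85.80000000000001))
scene [(array([305., 201.]), 0.55, array([0.449, 0.138, 0.027]))]
side hA [379 241] [377. 241.] 269 [ 0.628  -0.2833  0.031 ] -148.6 0.094 ((np.int64(369), np.int64(229), 17, 24), 'grey px', 55, 'p90', np.float64(76.0))
side hB [354 228] [354.1 228.1] 258 [ 0.6231 -0.2014  0.031 ] -147.5 0.095 ((np.int64(346), np.int64(217), 16, 23), 'grey px', 47, 'p90', np.float64(76.0))
side sB [312 210] [312.4 209.9] 171 [ 0.6094 -0.0434  0.013 ] -91.1 0.072 ((np.int64(303), np.int64(203), 19, 15), 'grey px', 32, 'p90', np.float64(69.0))
side sA [293 197] [293.5 197.7] 160 [0.6099 0.0413 0.013 ] -91.1 0.074 ((np.int64(285), np.int64(190), 18, 15), 'grey px', 36, 'p90', np.float64(73.0))
side [(array([242., 204.]), 0.74, array([0.461, 0.128, 0.027]))]
```

All four are in place, seated and upright, and the bulb is untouched. Next, the bulb.

```bash
python3 -m inch '{"translation":[[0.12,-0.8,0],[0.12,-0.8,0],[0.12,-0.8,0],[0.13,-0.8,0],[0,0,0],[0,0,0],[0,0,0]],"angular":[[0,0,0],[0,0,0],[0,0,0],[0,0,0],[0,0,0],[0,0,0],[0,0,0]],"claw":[0.2,0.2,0.2,0.2,0.2,0.2,0.2]}' 40
python3 - <<'E'
from h import *
s=bot.get_state();d=bot.snapshot("wrist")
for f in(bot.mark_of,bot.look_for):
    for r in f("wrist","bulb_mid"):print(np.round(r["at"]),round(r["p"],2),at_z(wray(d,s,r["at"]),.027).round(4))
wsw((215,130,350,258),75,.03)
for n in("scene","side"):
    d=bot.snapshot(n)
    for r in bot.look_for(n,"bulb_mid"):print(n,np.round(r["at"]),round(r["p"],2),at_z(ray(d,r["at"]),.022).round(4))
E
```

```text
time_s: 46.83
position: [0.4562, 0.1352, 0.1111]
tcp_rot: [3.14, 0.0, 1.571]
force: [0.3, 0.4, -0.1]
opening: 0.0685
grip_force: 0.0
[281. 213.] 0.84 [0.4581 0.1335 0.027 ]
[281. 209.] 0.92 [0.458 0.137 0.027]
[252 173  57  66] tool-frame rect mm [4.8 2.4] [45.4 51. ] 61.2 world [0.459  0.1398]
scene [307. 203.] 0.53 [0.4561 0.1405 0.022 ]
side [242. 208.] 0.52 [0.4518 0.1165 0.022 ]
```

```bash
python3 -m inch '{"translation":[[0,0.02,0.5],[0,0,0.7],[0,0,0.7],[0,0,0.5],[0,0,0.3],[0,0,0.2],[0,0,0],[0,0,0]],"angular":[[0,0,0],[0,0,0],[0,0,0],[0,0,0],[0,0,0],[0,0,0],[0,0,0],[0,0,0]],"claw":[0.2,0.2,0.2,0.2,0.2,0.2,0.2,0.2]}' 30
python3 -m inch '{"translation":[[0,0,0],[0,0,0],[0,0,0],[0,0,0],[0,0,0],[0,0,0],[0,0,-0.1],[0,0,0]],"angular":[[0,0,0],[0,0,0],[0,0,0],[0,0,0],[0,0,0],[0,0,0],[0,0,0],[0,0,0]],"claw":[1,1,1,1,1,1,1,1]}' 30
```

```text
time_s: 47.9
position: [0.4562, 0.1352, -0.0054]
tcp_rot: [3.142, -0.0, 1.571]
force: [0.4, -0.3, 0.9]
opening: 0.0682
grip_force: 0.0
time_s: 48.57
position: [0.4565, 0.1353, -0.0009]
tcp_rot: [3.14, -0.0, 1.571]
force: [0.3, 0.5, 0.5]
opening: 0.0329
grip_force: 29.9
```

```bash
python3 -m inch '{"translation":[[0,0,-0.3],[0,0,-0.5],[0,0,-0.5],[0,0,-0.5],[0,0,0],[0,0,0]],"angular":[[0,0,0],[0,0,0],[0,0,0],[0,0,0],[0,0,0],[0,0,0]],"claw":[1,1,1,1,1,1]}' 30
python3 -m inch '{"translation":[[0.3,0.5,0],[0.32,0.6,0],[0.32,0.6,0],[0.32,0.6,0],[0.32,0.6,0],[0.32,0.6,0],[0.3,0.6,0],[0,0,0]],"angular":[[0,0,0],[0,0,0],[0,0,0],[0,0,0],[0,0,0],[0,0,0],[0,0,0],[0,0,0]],"claw":[1,1,1,1,1,1,1,1]}' 30
python3 -m inch '{"translation":[[0,0,0],[0,0,0]],"angular":[[0,0,0],[0,0,0]],"claw":[1,1]}' 30
python3 - <<'E'
from h import *
s=bot.get_state()
for n,z in(("scene",0),("side",0)):
    d=bot.snapshot(n);print(n,[(at_z(ray(d,r["at"]),z).round(3),round(r["p"],2)) for r in bot.mark_of(n,"tray_bulb")])
d=bot.snapshot("wrist");print([(at_z(wray(d,s,r["at"]),0).round(3),round(r["p"],2)) for r in bot.mark_of("wrist","tray_bulb")],[(np.round(r["at"]),r["p"]) for r in bot.mark_of("wrist","bulb_mid")])
E
```

```text
time_s: 49.07
position: [0.4568, 0.1353, 0.0712]
tcp_rot: [3.139, -0.0, 1.571]
force: [1.1, -0.9, -1.6]
opening: 0.033
grip_force: 30.0
time_s: 49.73
position: [0.622, 0.2245, 0.0679]
tcp_rot: [-3.141, -0.0, 1.571]
force: [0.7, 1.0, -0.5]
opening: 0.0329
grip_force: 30.1
time_s: 49.9
position: [0.6182, 0.2228, 0.0685]
tcp_rot: [-3.138, 0.001, 1.571]
force: [-0.5, -0.1, -0.6]
opening: 0.0327
grip_force: 30.1
scene [(array([0.648, 0.241, 0.   ]), 0.83), (array([ 0.655, -0.241,  0.   ]), 0.72)]
side [(array([0.636, 0.216, 0.   ]), 0.57)]
[(array([0.646, 0.229, 0.   ]), 0.74)] [(array([279., 281.]), 0.84)]
```

```bash
python3 -m inch '{"translation":[[0,0.03,0.4],[0,0,0.5],[0,0,0.4],[0,0,0.25],[0,0,0.13],[0,0,0.05],[0,0,0],[0,0,0]],"angular":[[0,0,0],[0,0,0],[0,0,0],[0,0,0],[0,0,0],[0,0,0],[0,0,0],[0,0,0]],"claw":[1,1,1,1,1,1,1,1]}' 30
python3 -m inch '{"translation":[[0,0,0.02],[0,0,0.02],[0,0,0],[0,0,0]],"angular":[[0,0,0],[0,0,0],[0,0,0],[0,0,0]],"claw":[1,1,1,1]}' 30
```

```text
time_s: 50.92
position: [0.6221, 0.2234, 0.0024]
tcp_rot: [3.14, -0.0, 1.571]
force: [1.0, 0.1, 0.0]
opening: 0.0329
grip_force: 30.1
time_s: 51.25
position: [0.6213, 0.2233, -0.0001]
tcp_rot: [3.141, -0.0, 1.571]
force: [-0.3, -0.6, -0.2]
opening: 0.0328
grip_force: 30.1
```

Still no contact, so I'll ease down in 1 mm steps until the floor is felt.

```bash
for i in 1 2 3; do python3 -m inch '{"translation":[[0,0,0.025],[0,0,0],[0,0,0]],"angular":[[0,0,0],[0,0,0],[0,0,0]],"claw":[1,1,1]}' 30 | egrep "pos|force: \["; done
```

```text
position: [0.6213, 0.2233, -0.0013]
force: [-0.7, -0.2, 0.0]
position: [0.6214, 0.2233, -0.0013]
force: [-3.0, -0.3, 5.8]
position: [0.6214, 0.2233, -0.0014]
force: [-6.7, -1.5, 10.8]
```

```bash
python3 -m inch '{"translation":[[0,0,-0.035],[0,0,0],[0,0,0],[0,0,0],[0,0,0],[0,0,0],[0,0,0]],"angular":[[0,0,0],[0,0,0],[0,0,0],[0,0,0],[0,0,0],[0,0,0],[0,0,0]],"claw":[1,1,0.5,0.45,0.35,0.35,0.35]}' 30
python3 -m inch '{"translation":[[0,0,-0.2],[0,0,-0.5],[0,0,-0.7],[0,0,-0.7],[0,0,-0.7],[0,0,-0.5],[-0.6,-0.6,0],[-0.6,-0.6,0]],"angular":[[0,0,0],[0,0,0],[0,0,0],[0,0,0],[0,0,0],[0,0,0],[0,0,0],[0,0,0]],"claw":[0.35,0.35,0.35,0.35,0.35,0.35,0.35,0.35]}' 30
python3 -m inch '{"translation":[[-0.6,-0.6,0],[-0.6,-0.6,0],[0,0,0],[0,0,0],[0,0,0],[0,0,0]],"angular":[[0,0,0],[0,0,0],[0,0,0],[0,0,0],[0,0,0],[0,0,0]],"claw":[0.35,0.35,0.35,0.35,0.35,0.35]}' 30
python3 - <<'E'
from h import *
C={"hA":(.633,-.286,.031),"hB":(.625,-.201,.031),"sB":(.61,-.042,.013),"sA":(.610,.0435,.013)}
for n in("scene","side"):
    d=bot.snapshot(n)
    for k,X in C.items():
        v=d["camera_matrix"]@(d["camera_from_world"]@np.r_[X,1])[:3];p=(v[:2]/v[2]).round().astype(int)
        try:r=sw(d,tuple(p),13,X[2]);print(n,k,r[0],r[1],r[2])
        except Exception as e:print(n,k,e)
    for q in("bulb_mid","tray_bulb"):print(n,q,[(np.round(r["at"]),round(r["p"],2),at_z(ray(d,r["at"]),.03 if q[0]=="b" else 0).round(3)) for r in bot.mark_of(n,q)])
s=bot.get_state();d=bot.snapshot("wrist");print([(np.round(r["at"]),round(r["p"],2),at_z(wray(d,s,r["at"]),.03).round(3)) for r in bot.mark_of("wrist","bulb_mid")])
E
```

```text
time_s: 52.58
position: [0.621, 0.2232, -0.0023]
tcp_rot: [-3.141, 0.0, 1.571]
force: [0.0, 0.1, 0.6]
opening: 0.0555
grip_force: 0.0
time_s: 53.25
position: [0.5749, 0.1755, 0.1331]
tcp_rot: [3.136, -0.0, 1.573]
force: [-0.7, -1.1, -0.3]
opening: 0.0556
grip_force: 0.0
time_s: 53.75
position: [0.5264, 0.1277, 0.1309]
tcp_rot: [3.14, -0.0, 1.571]
force: [0.7, 0.3, 1.5]
opening: 0.0555
grip_force: 0.0
scene hA [216.1 303.3] 430 [ 0.632  -0.2854  0.031 ]
scene hB [247.  283.5] 415 [ 0.6242 -0.1993  0.031 ]
scene sB [296.4 257.3] 252 [ 0.6089 -0.0396  0.013 ]
scene sA [322.1 243.7] 224 [0.6096 0.0463 0.013 ]
scene bulb_mid [(array([372., 213.]), 0.8, array([0.614, 0.231, 0.03 ])), (array([384., 226.]), 0.48, array([0.675, 0.203, 0.03 ]))]
scene tray_bulb [(array([381., 227.]), 0.81, array([0.647, 0.233, 0.   ]))]
side hA [376.8 241. ] 271 [ 0.6276 -0.2831  0.031 ]
side hB [354.1 228.1] 260 [ 0.6231 -0.2014  0.031 ]
side sB [312.4 209.9] 171 [ 0.6094 -0.0434  0.013 ]
side sA [293.6 197.6] 158 [0.6103 0.0414 0.013 ]
side bulb_mid [(array([311., 201.]), 0.74, array([ 0.623, -0.024,  0.03 ])), (array([260., 168.]), 0.63, array([0.626, 0.221, 0.03 ]))]
side tray_bulb []
[(array([394., 100.]), 0.62, array([0.623, 0.221, 0.03 ]))]
```

All five parts measure in place, and the robot is clear. Handing in.

```bash
python3 -c "
from rig import bot
print(bot.sign_off())"
```

```text
the job is handed in; nothing more can be done
None
```

The job is handed in: by my last camera measurements both lampholders, both cord switches and then the bulb are on the floors of their trays, upright and released; one switch slipped and tipped onto its side mid-job and was righted before placing, and `sign_off` returned no verdict.

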